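# Clear the stale bread into the scrap caddy with the crumb pan

### The job

Clear the two stale pieces of bread off the raised board: slide the steel crumb pan snugly up to the board with its open edge, sweep the round slice and the chunky heel off the board into the pan, then lift the pan by its upright grip plate with both pieces in it and tip them out into the open grey scrap caddy. Set the empty pan back flat on the white shelf, and leave the jars, the saucer and the toast rack standing where they are.

Things in the scene. Friction and masses are not known exactly. Their poses are not given: they have to be found in the camera images.
- board: Raised wooden bread board, fixed, 260 (its x) by 240 (its y) by 36 mm high on four short feet. Origin at the shelf surface under its centre, z up; the flat top is at z = 36 mm. The slice, the heel and a mini jar stand on it.
- board_edge (a point): Middle of the top edge of the board on its -y side (board frame x 0, y -120, z 36 mm), the edge that faces the crumb pan.
- pan: Loose steel crumb pan like a dustpan, 160 (x) by 210 mm (y), 0.32 kg, starting 20 to 50 mm from the board. Floor 4 mm thick; side walls 34 and back wall 40 mm high, 4 mm thick; the +x side is open, without a wall, and faces the board. An upright grip plate stands behind the back wall (see pan_grip). Origin: centre of the underside; x towards the open edge, z up.
- pan_lip (a point): Middle of the pan's open edge, at its underside (pan frame x 80, y 0, z 0 mm).
- pan_grip (a point): Where to grip the pan: inside its upright grip plate, 72 mm above the pan's underside (pan frame x -110, y 0, z 72 mm). The plate is 14 mm thick (pan x, the fingers close along this), 90 mm wide (pan y) and 95 mm high, 30 mm behind the back wall; below z = 40 mm a 40 mm wide web joins it to the pan.
- caddy: Open-topped grey plastic scrap caddy, fixed, 200 (its x) by 160 (its y) by 110 mm high, walls and floor 4 mm thick. Origin at the centre of its underside, z up. It stands either beyond the pan or on the other side of the board; the toast rack stands at the other place.
- slice_center (a point): Centre of the stale round slice of bread: a rigid disc 104 mm in diameter and 20 mm thick, about 70 g, too wide to grip flat, lying on the board (centre 10 mm above the board's top), its axis is z.
- heel_center (a point): Centre of the stale heel of a loaf: a rigid rounded block 58 (x) by 74 (y) by 44 mm (z), about 80 g, lying on the board (centre 22 mm above its top).
- mini_jar: Bystander: small closed jam jar with gold lid, 44 mm across, 50 mm high, loose, on the board near the edge away from the pan. Origin at the centre of its underside.
- jam_jar_a: Bystander: closed jam jar with gold lid, 68 mm across, 95 mm high, loose, on the shelf beyond the pan. Origin at the centre of its underside.
- jam_jar_b: Bystander: the other closed jam jar, 68 mm across, 95 mm high, loose, on the shelf near the robot. Origin at the centre of its underside.
- saucer: Bystander: green ceramic saucer, 144 mm across, 20 mm high, loose. Origin at the centre of its underside.
- toast_rack: Bystander: black plastic toast rack, 170 (x) by 100 (y) by 82 mm high, loose. Origin at the centre of its underside.
- slice: The stale round slice itself (see slice_center). Origin at the centre of its underside.
- heel: The stale heel itself (see heel_center). Origin at the centre of its underside; x along its 58 mm width, y along its 74 mm length.

How it is judged:
On the way, in this order (a step that is already met when the one before it is completed fails the run):
1. the pan lies flat on the shelf with its open edge snug against the board's side (middle of the open edge within 8 mm) (y of pan_lip in the frame of board between -0.128 and -0.11 m and height (world z) of pan between -0.005 and 0.006 m and angle between pan's own z axis and vertical below 0.06 rad), for 0.2 s.
2. both pieces of bread lie in the pan, the pan flat on the shelf (x of slice_center in the frame of pan between -0.08 and 0.085 m and y of slice_center in the frame of pan between -0.103 and 0.103 m and z of slice_center in the frame of pan between 0 and 0.1 m and x of heel_center in the frame of pan between -0.08 and 0.085 m and y of heel_center in the frame of pan between -0.103 and 0.103 m and z of heel_center in the frame of pan between 0 and 0.1 m and height (world z) of pan between -0.005 and 0.006 m and angle between pan's own z axis and vertical below 0.06 rad), for 0.3 s.
3. the pan is lifted at least 40 mm off the shelf with both pieces in it (x of slice_center in the frame of pan between -0.08 and 0.085 m and y of slice_center in the frame of pan between -0.103 and 0.103 m and z of slice_center in the frame of pan between 0 and 0.1 m and x of heel_center in the frame of pan between -0.08 and 0.085 m and y of heel_center in the frame of pan between -0.103 and 0.103 m and z of heel_center in the frame of pan between 0 and 0.1 m and height (world z) of pan above 0.04 m), for 0.2 s.
4. both pieces of bread are inside the caddy, below its rim (x of slice_center in the frame of caddy between -0.098 and 0.098 m and y of slice_center in the frame of caddy between -0.078 and 0.078 m and z of slice_center in the frame of caddy between 0 and 0.108 m and x of heel_center in the frame of caddy between -0.098 and 0.098 m and y of heel_center in the frame of caddy between -0.078 and 0.078 m and z of heel_center in the frame of caddy between 0 and 0.108 m), for 0.2 s.
At the end, for the whole second after the job is handed in: The centres of the slice and of the heel are inside the caddy's walls and below its rim, at rest; the pan lies flat on the white shelf (tilt under 0.06 rad, underside within 6 mm of the surface), empty, let go and at rest (all of step 4 and height (world z) of pan between -0.005 and 0.006 m and angle between pan's own z axis and vertical below 0.06 rad and linear speed of pan below 0.02 m/s and linear speed of each of slice, heel below 0.05 m/s); the robot touches nothing.
It fails at once if a jam jar is shifted by more than 25 mm or tipped over (distance of any of jam_jar_a, jam_jar_b, mini_jar from where it was at the start of the episode above 0.025 m or angle between any of jam_jar_a, jam_jar_b, mini_jar's own z axis and vertical above 0.3 rad).
It fails at once if the saucer is shifted by more than 25 mm or tipped over (distance of saucer from where it was at the start of the episode above 0.025 m or angle between saucer's own z axis and vertical above 0.3 rad).
It fails at once if the toast rack is shifted by more than 25 mm or tipped over (distance of toast_rack from where it was at the start of the episode above 0.025 m or angle between toast_rack's own z axis and vertical above 0.3 rad).
It also fails if it takes over 72 s, if anything falls off the work surface, if the arm or the gripper's body presses on something with over 40 N, if the wrist force passes 120 N, or if a joint passes its speed limit or range.

### The arm

A 6-joint arm with a two-finger parallel gripper is mounted at the origin on the work surface. World frame = base frame: x ahead of the robot, y to its left, z up, the work surface at z = 0. Lengths are in m, angles in rad, forces in N, time in s.
With the tool pointing down it reaches from about 0.275 to 0.975 m from the base axis. Payload 8.4 kg.
Tool frame: the origin (TCP) lies at the very end of the fingers, on their centre line; the grasp point (between the pads) lies 19 mm behind it; z points along the fingers, y is the direction in which the jaws open and shut (so a half turn about z gives the same grasp; the last joint's range is limited). The gripper opens to 92 mm and grips with 3 to 60 N. Pads are 20 mm wide; open, the fingers measure 128 mm over their backs; the gripper's body (75 mm by 189 mm) begins 69 mm behind the grasp point.
Start: joints at [1.332, 0.353, 1.633, -0, 1.155, -0.002], TCP at [0.147, 0.608, 0.215] pointing down, gripper open.
Joint ranges: [-2.63, 2.63], [-0.92, 2.1], [0.06, 2.66], [-1.3, 4.44], [0, 2.69], [-3.02, 3.02]. Speed limits (rad/s): [2.22, 2.22, 2.79, 3.14, 3.14, 3.14].

### API

Orientations are given as a unit quaternion [w, x, y, z].
In Python, from cell import * gives the robot as it stands.
- The arm moves only by the tool jog_arm, never from a script. Its argument "series" is a list of rows, each a list of 6 numbers: the shift along the tool's x, y, z in m, then the turn, a rotation vector about the tool's x, y, z in rad. A call has 1 to 5 rows; each row shifts and turns the commanded pose from where the row before left it, along the tool's axes as they then stand; what a row does not reach is not made up. A row lasts 1/10 s, in which the tool goes at most 50 mm and 8.59 degrees, less where a joint would pass 70% of its speed; a pose out of reach is approached as far as the arm can. A call with a gripper value outside its range is refused whole. "gripper" is the finger opening in m, from 0 to 0.0919, set as the call begins (left out, the last holds). The fingers move at their own pace and stop on an object; "squeeze" is the grip in N (left out, the last holds). Time passes only in rows, so rows that do not move let the fingers close. It gives the time, the measured TCP pose, the force and the opening at its end, in the units of the state.
- observe(): the state, without advancing time (a new reading comes with each control period).
- capture(name): name is "scene" or "top" or "wrist"; returns (picture, depth): 480x640x3 uint8, red, green, blue; 480x640 float32, m along the optical axis (not along the pixel's ray), 0 where there is no reading.
- get_calibration(name): a dict with "fovy" (degrees; the focal length in pixels is half the picture's height over the tangent of half this angle, whatever the lens; pixels are square), "cx", "cy" (the principal point, pixels), "R" (3x3) and "t" (3): a world point X has camera coordinates R X + t. Camera axes: x right, y down, z forward; pixel columns grow to the right and rows downward; lengths in m; the calibration is good to about 2 mm. A picture is of the moment at which its call begins: read the wrist's pose just before it. get_calibration takes no time and is no camera call; for the wrist camera it gives the pose at the moment of the call.
- sign_off(): hands the job in, once; it reports no verdict.
The state is a dict: "time": time; "qpos": joint angles; "joint_velocities": joint speeds; "joint_torque": joint torques, N m; "position": TCP position; "eef_rot": TCP orientation; "wrist_force": force on the tool from outside, world axes, zero at the start; "moment": the same for the moment, N m; "grip_width": opening from 0.0 (shut) to 1.0 (fully open).
Only numpy, scipy, OpenCV 4.12 (cv2) and the standard library are available. Lean on these libraries where they do the work, as an engineer would, in place of code of your own. Each camera call takes 0.05 s, during which the arm holds its last target.

## Working session

There is one attempt and no reset: what is moved stays moved. The work goes in short steps, Python scripts to look and compute and a tool call to move; the robot and the scene stay as the last step left them, time stands still between calls to the robot, and variables do not carry over. Pictures are saved under pics/ and viewed, and the job is handed in when it is done.

Besides the shell and the picture viewer there is one more tool, called after "Emit:" by a JSON object that holds its "fn" and its "kwargs". jog_arm: Moves the arm, as the interface text tells. Its arguments: {"type":"object","properties":{"series":{"type":"array"},"gripper":{"type":"number"},"squeeze":{"type":"number"}},"required":["series"]}

```bash
ls; mkdir -p pics; python3 - <<'E'
from cell import *
import cv2
print(observe())
for n in ["scene","top"]:
    p,d=capture(n); cv2.imwrite(f"pics/{n}0.png",p[:,:,::-1]); import numpy as np; np.save(f"{n}0.npy",d)
    np.save(f"{n}0p.npy",p)
    print(n,get_calibration(n))
E
```

```text
pics
{'time': 0.0, 'qpos': array([ 1.33158324e+00,  3.53640895e-01,  1.63414372e+00,  1.18024771e-05,
        1.15515767e+00, -2.41070838e-03]), 'joint_velocities': array([ 0.0004098 , -0.00144733, -0.00072464,  0.00046301, -0.00133331,
       -0.0004331 ]), 'joint_torque': array([-5.41038153e-04, -5.93816113e+01, -3.34222841e+01,  6.96690730e-02,
        2.29632331e-02, -8.78142009e-05]), 'position': array([0.14650891, 0.607082  , 0.21386411]), 'eef_rot': array([-8.66850096e-05,  1.18127086e-01,  9.92998256e-01, -6.69243018e-04]), 'wrist_force': array([0.51868422, 0.78802234, 0.70709386]), 'moment': array([-0.01844057, -0.01171605, -0.00246301]), 'grip_width': 1.0006429942161015}
scene {'fovy': 51.063386905519195, 'cx': 315.9604538101433, 'cy': 236.48821176667272, 'R': array([[ 0.16948448,  0.98545233,  0.01259801],
       [ 0.70940349, -0.11311442, -0.69566646],
       [-0.68412112,  0.12684174, -0.71825446]]), 't': array([-0.10455245, -0.31980764,  1.66535895])}
top {'fovy': 43.424437978073, 'cx': 320.3486291939987, 'cy': 238.80448483409535, 'R': array([[-0.12748982, -0.99183246, -0.00383598],
       [-0.96639322,  0.12508845, -0.22458188],
       [ 0.22322744, -0.02492484, -0.97444767]]), 't': array([0.07239459, 0.49657397, 1.22284365])}
```

View pics/scene0.png

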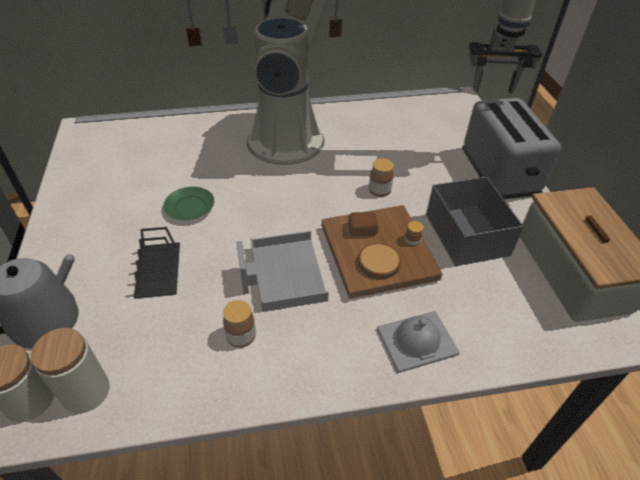

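View pics/top0.png

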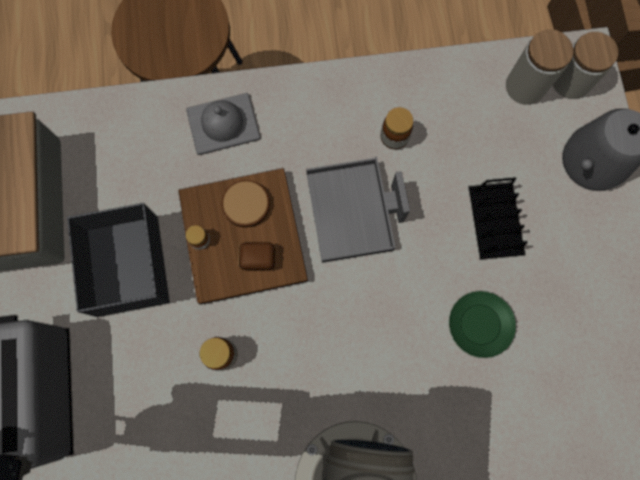

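The scene view shows the slice at (380,262), heel at (363,223), mini jar at (415,233) and caddy at (473,218). In the top view the pan is at (350,210), to the right of the board, and the caddy at (118,260), beyond the board. Next I measure.

```bash
cat > h.py <<'E'
import numpy as np, cv2
from cell import *
def rays(n,c=None):
    c=c or get_calibration(n); f=240/np.tan(np.radians(c["fovy"]/2)); return c,f
def ray_plane(n,u,v,z,c=None):
    c,f=rays(n,c); d=np.array([(u-c["cx"])/f,(v-c["cy"])/f,1]); R=c["R"]; o=-R.T@c["t"]; d=R.T@d
    return o+d*(z-o[2])/d[2]
def cloud(n,D,c=None):
    c,f=rays(n,c); v,u=np.mgrid[:480,:640]; P=np.stack([(u-c["cx"])/f*D,(v-c["cy"])/f*D,D],-1)
    W=(P-c["t"])@c["R"]; W[D==0]=np.nan; return W
E
python3 - <<'E'
from h import *
D=np.load("top0.npy");p=np.load("top0p.npy"); W=cloud("top",D)
hsv=cv2.cvtColor(p,cv2.COLOR_RGB2HSV)
def z(box):
    a,b,c,d=box; w=W[b:d,a:c,2]; return np.nanmedian(w)
for nm,(u,v) in dict(board=(270,190),slice=(246,203),heel=(257,254),mini=(196,236),pan=(350,210),caddyfloor=(120,250),shelf=(330,330),gripplate=(401,195)).items(): print(nm,(u,v),hsv[v,u],W[v,u].round(4))
# board mask by height region
ws=np.nan_to_num(W,nan=-1)
def rect(mask,zz,name):
    mask=mask.astype(np.uint8); n,l,s,_=cv2.connectedComponentsWithStats(mask)
    for i in range(1,n):
        if s[i,4]<150: continue
        ys,xs=np.where(l==i); P=ws[ys,xs][:,:2].astype(np.float32)
        r=cv2.minAreaRect(P); print(name,s[i],'ctr',np.round(r[0],4),'size',np.round(r[1],4),'ang',round(r[2],2),'mean',P.mean(0).round(4))
Z=ws[:,:,2]
rect((abs(Z-.036)<.006),0,"z36")
rect((abs(Z-.056)<.006),0,"z56")
rect((abs(Z-.08)<.007),0,"z80")
rect((abs(Z-.004)<.003)&(hsv[:,:,1]<40)&(hsv[:,:,2]<120),0,"z4")
rect((Z>.085)&(Z<.115),0,"z95+")
E
```

```text
board (270, 190) [ 13 142  86] [0.6309 0.1037 0.033 ]
slice (246, 203) [ 16 121 139] [0.6012 0.1571 0.0553]
heel (257, 254) [ 13 154  83] [0.482  0.1435 0.0765]
mini (196, 236) [ 20 142 144] [0.5346 0.2647 0.0839]
pan (350, 210) [ 90   3 100] [ 0.5727 -0.0678 -0.0026]
caddyfloor (120, 250) [120  10  80] [0.5453 0.4484 0.0042]
shelf (330, 330) [ 18  18 145] [ 3.13e-01  1.19e-02 -2.00e-04]
gripplate (401, 195) [ 0  0 97] [ 0.5642 -0.1698  0.0963]
z36 [201 101  41  38 265] ctr [0.8082 0.1934] size [0.0784 0.0903] ang 18.28 mean [0.7926 0.1906]
z36 [ 54 133   9 117 258] ctr [0.6896 0.566 ] size [0.2691 0.0064] ang 0.29 mean [0.6837 0.5664]
z36 [566 150  60  38 229] ctr [ 0.5756 -0.6038] size [0.1402 0.0475] ang 52.16 mean [ 0.5761 -0.5919]
z36 [306 156  72  15 152] ctr [ 0.6698 -0.0606] size [0.011  0.1598] ang 2.64 mean [ 0.672 -0.062]
z36 [ 178  168  130  136 9414] ctr [0.5413 0.1759] size [0.2615 0.2399] ang 4.91 mean [0.5295 0.1774]
z36 [382 185  18  41 255] ctr [ 0.5616 -0.1546] size [0.089  0.0281] ang 1.87 mean [ 0.5668 -0.1531]
z36 [ 82 214  62  51 186] ctr [0.5917 0.468 ] size [
[... 2433 characters left out ...]
 0  119   52  144 1057] ctr [0.6642 0.5754] size [0.0957 0.3116] ang 71.74 mean [0.647  0.5756]
z95+ [579 118  61  59 625] ctr [ 0.6005 -0.6068] size [0.1383 0.0799] ang 31.58 mean [ 0.5933 -0.5967]
z95+ [395 171  15  42 303] ctr [ 0.5739 -0.1739] size [0.0902 0.0153] ang 3.26 mean [ 0.5723 -0.1737]
z95+ [  67  202   93  111 1748] ctr [0.5098 0.4342] size [0.202  0.1627] ang 3.74 mean [0.5129 0.4402]
z95+ [186 225  19  19 171] ctr [0.5384 0.2666] size [0.0372 0.0382] ang 77.36 mean [0.5381 0.2659]
z95+ [ 44 323  15 142 933] ctr [0.2583 0.5667] size [0.0213 0.2665] ang 88.28 mean [0.2556 0.5622]
z95+ [200 337  30  31 730] ctr [0.2927 0.246 ] size [0.0578 0.0587] ang 85.49 mean [0.2921 0.246 ]
```

```bash
python3 - <<'E'
from h import *
D=np.load("top0.npy"); W=cloud("top",D);D2=np.load("scene0.npy"); W2=cloud("scene",D2)
for w in (W,W2):
    m=(w[...,0]>.1)&(w[...,0]<.45)&(w[...,1]>.45)&(w[...,1]<.75); print("toaster zmax pct",np.nanpercentile(w[...,2][m],[50,90,99]))
# scene-view estimates
p=np.load("scene0p.npy")
ws=np.nan_to_num(W2,nan=-1);Z=ws[...,2]
def rect(mask,name):
    mask=mask.astype(np.uint8); n,l,s,_=cv2.connectedComponentsWithStats(mask)
    for i in range(1,n):
        if s[i,4]<150: continue
        ys,xs=np.where(l==i); P=ws[ys,xs][:,:2].astype(np.float32)
        if not(.25<P[:,0].mean()<.75 and -.3<P[:,1].mean()<.55): continue
        r=cv2.minAreaRect(P); print(name,s[i],'ctr',np.round(r[0],4),'size',np.round(r[1],4),'ang',round(r[2],2),'mean',P.mean(0).round(4))
rect(abs(Z-.036)<.006,"36");rect(abs(Z-.056)<.006,"56");rect(abs(Z-.08)<.007,"80");rect((Z>.085)&(Z<.12),"95")
def edge(w,Zlo,Zhi,cond):
    pass
# board right edge fit & pan lip fit from top cloud
from numpy.polynomial import polynomial as P
for nm,w in(("top",W),("scene",W2)):
    z=w[...,2]
    m=(abs(z-.035)<.006)&(w[...,0]>.43)&(w[...,0]<.66)&(w[...,1]>.0)&(w[...,1]<.31)
    q=w[m]; b=np.round(q[:,0]/.005); ys=[];xs=[]
    for k in np.unique(b):
        s=q[b==k]; xs.append(k*.005); ys.append(s[:,1].min())
    c=np.polyfit(xs,ys,1); r=np.abs(np.polyval(c,xs)-ys)<.006; c=np.polyfit(np.array(xs)[r],np.array(ys)[r],1)
    print(nm,"board -y edge slope deg",np.degrees(np.arctan(c[0])),"y at .55",np.polyval(c,.55))
E
```

```text
toaster zmax pct [0.01330663 0.18132995 0.34474592]
toaster zmax pct [0.1539911  0.37131008 0.47433472]
36 [444 196  59  34 205] ctr [0.4487 0.4846] size [0.171  0.0833] ang 43.88 mean [0.4451 0.4793]
36 [ 321  205  121   89 4857] ctr [0.5429 0.1746] size [0.2651 0.2405] ang 5.0 mean [0.5581 0.1719]
36 [427 204  88  55 314] ctr [0.5528 0.3876] size [0.2538 0.1261] ang 42.52 mean [0.5662 0.4   ]
36 [245 238  83  66 403] ctr [ 0.6035 -0.1104] size [0.259  0.1347] ang 35.84 mean [ 0.61   -0.1159]
56 [441 190  67  39 253] ctr [0.4533 0.4832] size [0.1921 0.0961] ang 43.29 mean [0.448 0.476]
56 [428 198  90  55 326] ctr [0.5518 0.3875] size [0.2548 0.1257] ang 42.39 mean [0.5683 0.3993]
56 [ 358  243   42   34 1074] ctr [0.6047 0.1569] size [0.1007 0.106 ] ang 73.42 mean [0.6084 0.1567]
80 [438 183  78  45 359] ctr [0.4627 0.4828] size [0.2208 0.1083] ang 41.59 mean [0.4568 0.4746]
80 [430 192  91  55 387] ctr [0.5522 0.388 ] size [0.2542 0.1288] ang 42.62 mean [0.5699 0.4008]
80 [349 212  29  16 389] ctr [0.4853 0.1455] size [0.0719 0.0577] ang 83.05 mean [0.4867 0.1436]
80 [407 221  16  14 176] ctr [0.5392 0.265 ] size [0.0382 0.0425] ang 75.51 mean [0.5431 0.2636]
95 [372 158  21  16 256] ctr [0.2944 0.2458] size [0.0596 0.0603] ang 42.07 mean [0.2975 0.2444]
95 [ 431  177   93   67 1577] ctr [0.5104 0.4335] size [0.2068 0.1651] ang 3.86 mean [0.5162 0.4349]
95 [236 241  10  31 181] ctr [ 0.5758 -0.1751] size [0.0898 0.0139] ang 2.4 mean [ 0.5786 -0.1751]
95 [222 300  29  26 556] ctr [ 0.7354 -0.1942] size [0.0593 0.0592] ang 29.7 mean [ 0.7376 -0.194 ]
top board -y edge slope deg 5.019638550324279 y at .55 0.05707516327637478
scene board -y edge slope deg 4.949118094392091 y at .55 0.05566423616560421
```

```bash
cat >> h.py <<'E'
from scipy.spatial.transform import Rotation as Ro
def Rdown(az,tilt=0):
    """tool down, tool y azimuth az deg; tilt: rotation deg about world horizontal axis (pan nose-down, pan x az given)"""
    a=np.radians(az); y=np.array([np.cos(a),np.sin(a),0]); z=np.array([0,0,-1.]); x=np.cross(y,z)
    return Ro.from_matrix(np.stack([x,y,z],1))
def cur():
    s=observe(); q=s["eef_rot"]; return s,np.array(s["position"]),Ro.from_quat(q[[1,2,3,0]])
def plan(p,R,n):
    """n rows from the measured pose to (p,R); tool axes"""
    s,p0,R0=cur(); rv=(R0.inv()*R).as_rotvec(); st=Ro.from_rotvec(rv/n); Rk=R0; rows=[]
    for k in range(n):
        t=Rk.inv().apply((np.array(p)-p0)/n); rows.append(np.round(np.r_[t,rv/n],4).tolist()); Rk=Rk*st
    print("pose",p0.round(4),"dist",np.linalg.norm(p-p0).round(4),"turn",np.degrees(np.linalg.norm(rv)).round(2),"per-row mm",round(1000*np.linalg.norm(p-p0)/n,1),"t",s["time"],"F",s["wrist_force"].round(1),"g",round(s["grip_width"],3),"q",s["qpos"].round(2))
    for i in range(0,n,5): print(rows[i:i+5])
E
python3 - <<'E'
from h import *
C=Ro.from_euler('z',90,degrees=True)
def ik(q1,p,R):
    B=Ro.from_euler('ZY',[q1,p]); e=(B.inv()*R*C.inv()).as_euler('ZYZ'); return e
print(ik(1.332,1.986,cur()[2]))
for off in (0,180):
  for nm,q1,p,th in(("pan",-.3,2.0,0),("caddy0",.65,2,0),("t30",.75,1.95,30),("t50",.8,1.9,50),("t70",.85,1.9,70)):
    Rp=Ro.from_rotvec(-np.radians(th)*np.array([np.cos(.08),np.sin(.08),0])) # nose(+y) down
    R=Rp*Rdown(94.8+off); print(off,nm,ik(q1,p,R).round(2), R.apply([0,0,1]).round(2))
E
```

```text
[-9.88234791e-06  1.15683450e+00 -1.98476451e-03]
0 pan [-0.    1.14 -1.95] [ 0.  0. -1.]
0 caddy0 [ 0.    1.14 -1.  ] [ 0.  0. -1.]
0 t30 [-0.4   1.54 -0.82] [ 0.04 -0.5  -0.87]
0 t50 [-0.64  1.84 -0.84] [ 0.06 -0.76 -0.64]
0 t70 [-0.9   2.1  -0.91] [ 0.08 -0.94 -0.34]
180 pan [-0.    1.14  1.19] [ 0.  0. -1.]
180 caddy0 [0.   1.14 2.14] [ 0.  0. -1.]
180 t30 [-0.4   1.54  2.32] [ 0.04 -0.5  -0.87]
180 t50 [-0.64  1.84  2.31] [ 0.06 -0.76 -0.64]
180 t70 [-0.9   2.1   2.23] [ 0.08 -0.94 -0.34]
```

```bash
python3 - <<'E'
from h import *
plan([0.575,-0.1745,0.26],Rdown(92.6),20)
E
```

```text
pose [0.1465 0.6071 0.2139] dist 0.8926 turn 16.17 per-row mm 44.6 t 0.1 F [-0.7  0.1 -0.1] g 0.997 q [ 1.33  0.35  1.63 -0.    1.16 -0.  ]
[[-0.03, -0.033, -0.0023, -0.0001, -0.0, -0.0141], [-0.0295, -0.0334, -0.0023, -0.0001, -0.0, -0.0141], [-0.0291, -0.0338, -0.0023, -0.0001, -0.0, -0.0141], [-0.0286, -0.0342, -0.0023, -0.0001, -0.0, -0.0141], [-0.0281, -0.0346, -0.0023, -0.0001, -0.0, -0.0141]]
[[-0.0276, -0.035, -0.0023, -0.0001, -0.0, -0.0141], [-0.0271, -0.0354, -0.0023, -0.0001, -0.0, -0.0141], [-0.0266, -0.0358, -0.0023, -0.0001, -0.0, -0.0141], [-0.0261, -0.0361, -0.0023, -0.0001, -0.0, -0.0141], [-0.0256, -0.0365, -0.0023, -0.0001, -0.0, -0.0141]]
[[-0.0251, -0.0369, -0.0023, -0.0001, -0.0, -0.0141], [-0.0245, -0.0372, -0.0023, -0.0001, -0.0, -0.0141], [-0.024, -0.0375, -0.0023, -0.0001, -0.0, -0.0141], [-0.0235, -0.0379, -0.0023, -0.0001, -0.0, -0.0141], [-0.0229, -0.0382, -0.0023, -0.0001, -0.0, -0.0141]]
[[-0.0224, -0.0385, -0.0023, -0.0001, -0.0, -0.0141], [-0.0219, -0.0388, -0.0023, -0.0001, -0.0, -0.0141], [-0.0213, -0.0391, -0.0023, -0.0001, -0.0, -0.0141], [-0.0208, -0.0394, -0.0023, -0.0001, -0.0, -0.0141], [-0.0202, -0.0397, -0.0023, -0.0001, -0.0, -0.0141]]
```

Emit:
{"fn": "jog_arm", "kwargs": {"series": [[-0.03,-0.033,-0.004,0,0,-0.014],[-0.03,-0.033,-0.004,0,0,-0.014],[-0.029,-0.034,-0.004,0,0,-0.014],[-0.029,-0.034,-0.004,0,0,-0.014],[-0.028,-0.035,-0.004,0,0,-0.014]], "gripper": 0.06, "squeeze": 60}}

```text
time: 0.6
position: [0.2549, 0.4102, 0.2345]
eef_rot: [-0.0, 0.083, 0.997, -0.0]
wrist_force: [0.7, -0.0, 0.3]
grip_width: 0.653
```

Emit:
{"fn": "jog_arm", "kwargs": {"series": [[-0.028,-0.035,-0.004,0,0,-0.014],[-0.027,-0.035,-0.004,0,0,-0.014],[-0.027,-0.036,-0.004,0,0,-0.014],[-0.026,-0.036,-0.004,0,0,-0.014],[-0.026,-0.036,-0.004,0,0,-0.014]]}}

```text
time: 1.1
position: [0.3628, 0.2153, 0.2547]
eef_rot: [0.0, 0.048, 0.999, 0.0]
wrist_force: [0.9, 0.0, 0.2]
grip_width: 0.652
```

Emit:
{"fn": "jog_arm", "kwargs": {"series": [[-0.025,-0.037,-0.002,0,0,-0.014],[-0.025,-0.037,-0.002,0,0,-0.014],[-0.024,-0.038,0,0,0,-0.014],[-0.024,-0.038,0,0,0,-0.014],[-0.023,-0.038,0,0,0,-0.014]]}}

```text
time: 1.6
position: [0.4708, 0.0193, 0.2585]
eef_rot: [0.0, 0.013, 1.0, 0.0]
wrist_force: [-0.2, -0.2, 1.1]
grip_width: 0.655
```

Emit:
{"fn": "jog_arm", "kwargs": {"series": [[-0.022,-0.038,0,0,0,-0.014],[-0.022,-0.039,0,0,0,-0.014],[-0.021,-0.039,0,0,0,-0.014],[-0.021,-0.039,0,0,0,-0.014],[-0.02,-0.04,0,0,0,-0.014]]}}

```text
time: 2.1
position: [0.577, -0.1755, 0.2582]
eef_rot: [-0.0, -0.022, 1.0, 0.0]
wrist_force: [-0.1, 0.9, -0.3]
grip_width: 0.652
```

```bash
python3 - <<'E'
from h import *
plan([0.575,-0.1745,0.12],Rdown(92.6),5)
E
```

```text
pose [ 0.577  -0.1755  0.2582] dist 0.1382 turn 0.11 per-row mm 27.6 t 2.1 F [-0.1  0.9 -0.3] g 0.652 q [-0.3   0.28  1.63  0.    1.23 -1.91]
[[0.0004, 0.0002, 0.0276, 0.0001, -0.0001, -0.0004], [0.0004, 0.0002, 0.0276, 0.0001, -0.0001, -0.0004], [0.0004, 0.0002, 0.0276, 0.0001, -0.0001, -0.0004], [0.0004, 0.0002, 0.0276, 0.0001, -0.0001, -0.0004], [0.0004, 0.0002, 0.0276, 0.0001, -0.0001, -0.0004]]
```

Emit:
{"fn": "jog_arm", "kwargs": {"series": [[0.002,0.001,0.045,0,0,0],[0,0,0.045,0,0,0],[0,0,0.045,0,0,0],[0,0,0.04,0,0,0],[0,0,0.029,0,0,0]]}}

```text
time: 2.6
position: [0.5729, -0.1724, 0.0516]
eef_rot: [-0.002, -0.022, 1.0, 0.001]
wrist_force: [0.2, 0.7, 0.1]
grip_width: 0.65
```

Emit:
{"fn": "jog_arm", "kwargs": {"series": [[0,0,0,0,0,0],[0,0,0,0,0,0],[0,0,0,0,0,0],[0,0,0,0,0,0],[0,0,0,0,0,0]], "gripper": 0, "squeeze": 40}}

```text
time: 3.1
position: [0.5755, -0.1731, 0.0561]
eef_rot: [0.001, -0.022, 1.0, -0.0]
wrist_force: [-0.2, -0.2, 0.2]
grip_width: 0.237
```

```bash
python3 - <<'E'
from h import *
s,p,R=cur(); print(s)
for n in ["top","wrist"]:
    a,d=capture(n); cv2.imwrite(f"pics/{n}1.png",a[:,:,::-1])
E
```

```text
{'time': 3.1, 'qpos': array([-2.94671943e-01,  5.03469787e-01,  1.80618163e+00, -1.06075216e-05,
        8.29526465e-01, -1.90872107e+00]), 'joint_velocities': array([ 0.00295148,  0.00661913,  0.00464015, -0.00154274, -0.00309956,
        0.00030535]), 'joint_torque': array([-8.02585182e-04, -6.14533281e+01, -2.54464853e+01, -2.89317872e-02,
        6.18210621e-02,  3.02472756e-05]), 'position': array([ 0.57549935, -0.17310398,  0.05608175]), 'eef_rot': array([ 1.14627260e-03, -2.16282754e-02,  9.99765352e-01, -3.79280123e-04]), 'wrist_force': array([-0.21382632, -0.21954496,  0.21798425]), 'moment': array([ 0.03909971,  0.00974501, -0.01716354]), 'grip_width': 0.23664837782747067}
```

View pics/wrist1.png

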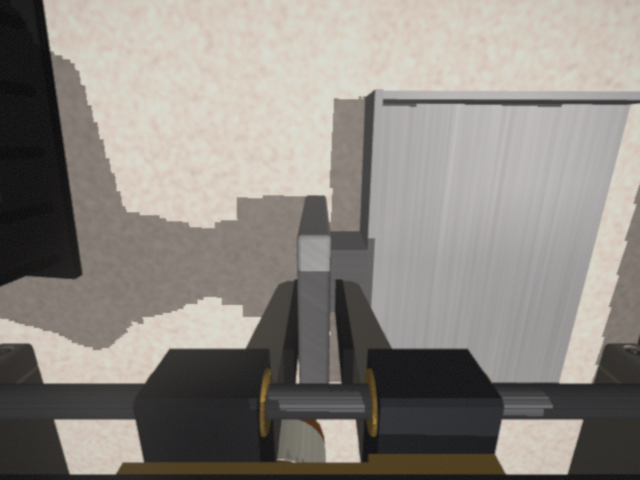

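View pics/top1.png

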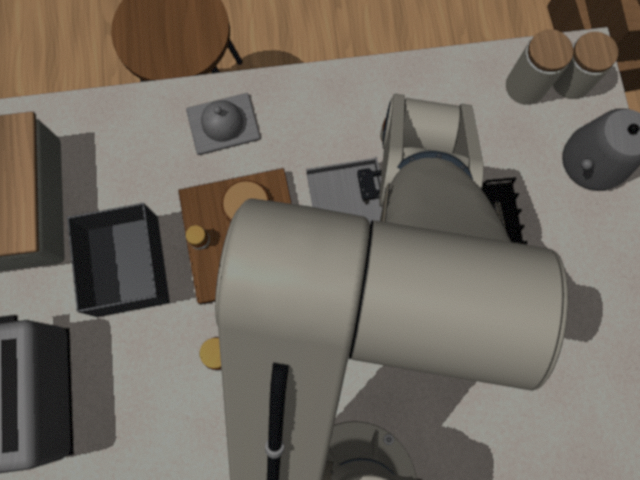

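The wrist view shows the fingers straddling the grip plate at about (315,290), still closing. I'll let them finish.

Emit:
{"fn": "jog_arm", "kwargs": {"series": [[0,0,0,0,0,0],[0,0,0,0,0,0],[0,0,0,0,0,0]]}}

```text
time: 3.5
position: [0.5755, -0.1734, 0.0558]
eef_rot: [0.001, -0.022, 1.0, -0.0]
wrist_force: [-1.0, -2.3, 6.2]
grip_width: 0.15
```

```bash
python3 - <<'E'
from h import *
s,p,R=cur(); print(s["grip_width"],p,s["wrist_force"])
# board frame
a=np.radians(4.95); bx=np.array([np.cos(a),np.sin(a)]); by=np.array([-np.sin(a),np.cos(a)]); c=np.array([.542,.1755])
for xb in(-.010,-.008):
    g=c+bx*xb+by*(-.120-.190); print(g)
    plan([*g,p[2]],Rdown(94.95),5)
E
```

```text
0.14961302400402873 [ 0.57551683 -0.17340802  0.05582603] [-1.04989656 -2.34809833  6.18878685]
[ 0.55878607 -0.13420668]
pose [ 0.5755 -0.1734  0.0558] dist 0.0426 turn 2.48 per-row mm 8.5 t 3.5 F [-1.  -2.3  6.2] g 0.15 q [-0.29  0.5   1.81 -0.    0.83 -1.91]
[[0.003, 0.008, -0.0, -0.0002, 0.0004, -0.0087], [0.0029, 0.008, -0.0, -0.0002, 0.0004, -0.0087], [0.0029, 0.008, -0.0, -0.0002, 0.0004, -0.0087], [0.0028, 0.0081, -0.0, -0.0002, 0.0004, -0.0087], [0.0027, 0.0081, -0.0, -0.0002, 0.0004, -0.0087]]
[ 0.56077861 -0.13403411]
pose [ 0.5755 -0.1734  0.0558] dist 0.042 turn 2.48 per-row mm 8.4 t 3.5 F [-1.  -2.3  6.2] g 0.15 q [-0.29  0.5   1.81 -0.    0.83 -1.91]
[[0.0026, 0.008, -0.0, -0.0002, 0.0004, -0.0087], [0.0025, 0.008, -0.0, -0.0002, 0.0004, -0.0087], [0.0025, 0.008, -0.0, -0.0002, 0.0004, -0.0087], [0.0024, 0.0081, -0.0, -0.0002, 0.0004, -0.0087], [0.0023, 0.0081, -0.0, -0.0002, 0.0004, -0.0087]]
```

Emit:
{"fn": "jog_arm", "kwargs": {"series": [[0.003,0.007,0,0,0,-0.009],[0.003,0.007,0,0,0,-0.009],[0.003,0.007,0,0,0,-0.009],[0.003,0.007,0,0,0,-0.008],[0.002,0.007,0,0,0,-0.008]]}}

```text
time: 4.0
position: [0.5599, -0.1391, 0.0558]
eef_rot: [0.002, -0.043, 0.999, -0.001]
wrist_force: [2.4, -5.2, 5.8]
grip_width: 0.149
```

Emit:
{"fn": "jog_arm", "kwargs": {"series": [[0,0.002,0,0,0,0],[0,0.002,0,0,0,0],[0,0.001,0,0,0,0],[0,0,0,0,0,0]]}}

```text
time: 4.4
position: [0.5592, -0.1352, 0.0558]
eef_rot: [0.001, -0.044, 0.999, -0.001]
wrist_force: [0.5, -10.6, 7.4]
grip_width: 0.15
```

Emit:
{"fn": "jog_arm", "kwargs": {"series": [[0,0.001,0,0,0,0],[0,0.001,0,0,0,0],[0,0.001,0,0,0,0],[0,0,0,0,0,0]]}}

```text
time: 4.8
position: [0.5593, -0.135, 0.0563]
eef_rot: [0.002, -0.044, 0.999, -0.003]
wrist_force: [-2.6, -26.5, 9.3]
grip_width: 0.15
```

Emit:
{"fn": "jog_arm", "kwargs": {"series": [[0,-0.002,0,0,0,0],[0,0,0,0,0,0],[0,0,0,0,0,0]]}}

```text
time: 5.1
position: [0.5592, -0.1351, 0.0558]
eef_rot: [0.001, -0.043, 0.999, -0.002]
wrist_force: [-0.5, -15.1, 6.9]
grip_width: 0.151
```

Emit:
{"fn": "jog_arm", "kwargs": {"series": [[0,0,0,0,0,0],[0,0,0,0,0,0],[0,0,-0.015,0,0,0],[0,0,-0.04,0,0,0],[0,0,-0.05,0,0,0]], "gripper": 0.06}}

```text
time: 5.6
position: [0.5563, -0.1319, 0.1598]
eef_rot: [-0.002, -0.043, 0.999, 0.001]
wrist_force: [0.6, -0.2, 0.4]
grip_width: 0.559
```

```bash
python3 - <<'E'
from h import *
s,p,R=cur(); print(s["time"],s["grip_width"],p,s["wrist_force"])
a,d=capture("scene"); cv2.imwrite(f"pics/scene2.png",a[:,:,::-1]); np.save("scene2.npy",d)
a,d=capture("top"); cv2.imwrite(f"pics/top2.png",a[:,:,::-1]); np.save("top2.npy",d)
E
```

```text
5.6 0.5592520249026572 [ 0.55629367 -0.1319156   0.15984043] [ 0.59617244 -0.17761773  0.44838838]
```

View pics/scene2.png

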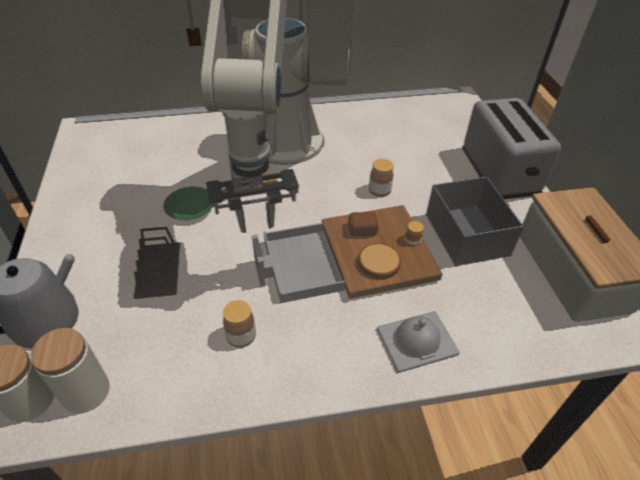

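View pics/top2.png

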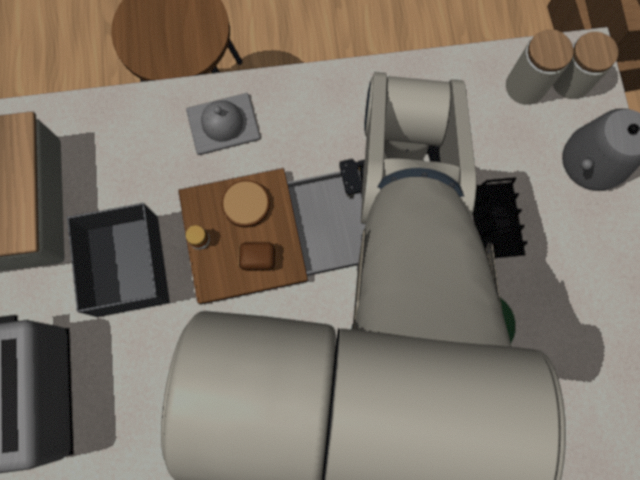

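The pan's open edge is flush along the board edge, at about (335,255) in the scene view. Next, nudge the slice towards the heel so both fit the width of the caddy.

```bash
cat >> h.py <<'E'
_a=np.radians(4.95); bx=np.array([np.cos(_a),np.sin(_a),0]); by=np.array([-np.sin(_a),np.cos(_a),0]); bc=np.array([.542,.1755,0])
def B(x,y,z): return bc+bx*x+by*y+np.array([0,0,z])
def tob(p): d=np.array(p)-bc; return np.round([d@bx,d@by,p[2]],4)
E
python3 - <<'E'
from h import *
plan(B(.142,-.023,.13),Rdown(4.95),12)
E
```

```text
pose [ 0.5618 -0.1332  0.1667] dist 0.3248 turn 90.02 per-row mm 27.1 t 5.7 F [ 0.9 -0.3 -0.1] g 0.643 q [-0.24  0.32  1.79  0.    1.02 -1.89]
[[-0.0124, 0.0239, 0.0031, 0.0004, 0.0008, 0.1309], [-0.0092, 0.0253, 0.0031, 0.0004, 0.0008, 0.1309], [-0.0058, 0.0263, 0.0031, 0.0004, 0.0008, 0.1309], [-0.0023, 0.0268, 0.0031, 0.0004, 0.0008, 0.1309], [0.0012, 0.0269, 0.003, 0.0004, 0.0008, 0.1309]]
[[0.0047, 0.0265, 0.003, 0.0004, 0.0008, 0.1309], [0.0081, 0.0256, 0.003, 0.0004, 0.0008, 0.1309], [0.0114, 0.0244, 0.003, 0.0004, 0.0008, 0.1309], [0.0145, 0.0227, 0.003, 0.0004, 0.0008, 0.1309], [0.0173, 0.0206, 0.003, 0.0004, 0.0008, 0.1309]]
[[0.0198, 0.0182, 0.003, 0.0004, 0.0008, 0.1309], [0.022, 0.0154, 0.003, 0.0004, 0.0008, 0.1309]]
```

Emit:
{"fn": "jog_arm", "kwargs": {"series": [[-0.012,0.024,0.003,0,0.001,0.131],[-0.009,0.025,0.003,0,0.001,0.131],[-0.006,0.026,0.003,0,0.001,0.131],[-0.002,0.027,0.003,0,0.001,0.131],[0.001,0.027,0.003,0,0,0.131]], "gripper": 0}}

```text
time: 6.2
position: [0.6089, -0.0072, 0.1447]
eef_rot: [-0.002, 0.283, 0.959, -0.0]
wrist_force: [1.0, -0.1, -0.5]
grip_width: 0.241
```

Emit:
{"fn": "jog_arm", "kwargs": {"series": [[0.005,0.026,0.003,0,0,0.131],[0.008,0.026,0.003,0,0,0.131],[0.011,0.024,0.003,0,0,0.131],[0.014,0.023,0.003,0,0,0.131],[0.017,0.021,0.003,0,0,0.131]]}}

```text
time: 6.7
position: [0.6612, 0.1161, 0.1295]
eef_rot: [-0.002, 0.576, 0.817, -0.001]
wrist_force: [-0.1, -0.8, 0.1]
grip_width: 0.003
```

Emit:
{"fn": "jog_arm", "kwargs": {"series": [[0.02,0.018,0.003,0,0,0.131],[0.022,0.015,0.003,0,0,0.131],[0,0,0,0,0,0]]}}

```text
time: 7.0
position: [0.6817, 0.1675, 0.1231]
eef_rot: [-0.002, 0.677, 0.736, -0.001]
wrist_force: [0.4, -0.2, -0.3]
grip_width: 0.006
```

```bash
python3 - <<'E'
from h import *
print(tob(cur()[1]))
plan(B(.142,-.023,.044),Rdown(4.95),3)
E
```

```text
[ 0.1385 -0.02    0.1231]
pose [0.6817 0.1675 0.1231] dist 0.0792 turn 0.28 per-row mm 26.4 t 7.0 F [ 0.4 -0.2 -0.3] g 0.006 q [0.24 0.56 1.52 0.   1.06 0.15]
[[-0.001, 0.0013, 0.0264, -0.0012, -0.0007, -0.0009], [-0.001, 0.0012, 0.0264, -0.0012, -0.0007, -0.0009], [-0.001, 0.0012, 0.0264, -0.0012, -0.0007, -0.0009]]
```

Emit:
{"fn": "jog_arm", "kwargs": {"series": [[-0.002,0.003,0.03,-0.003,-0.002,-0.003],[-0.001,0.001,0.03,0,0,0],[0,0,0.019,0,0,0],[0,0,0,0,0,0]]}}

```text
time: 7.4
position: [0.6827, 0.1605, 0.0415]
eef_rot: [-0.002, 0.675, 0.738, -0.003]
wrist_force: [0.3, -0.0, 0.2]
grip_width: 0.006
```

```bash
python3 - <<'E'
from h import *
print(tob(cur()[1]))
plan(B(.093,-.023,.044),Rdown(4.95),5)
E
```

```text
[ 0.1389 -0.027   0.0415]
pose [0.6827 0.1605 0.0415] dist 0.0461 turn 0.44 per-row mm 9.2 t 7.4 F [ 0.3 -0.   0.2] g 0.006 q [ 0.23  0.65  1.57 -0.    0.93  0.14]
[[0.0008, -0.0092, -0.0004, -0.0013, 0.0004, 0.0007], [0.0008, -0.0092, -0.0005, -0.0013, 0.0004, 0.0007], [0.0008, -0.0092, -0.0005, -0.0013, 0.0004, 0.0007], [0.0008, -0.0092, -0.0005, -0.0013, 0.0004, 0.0007], [0.0008, -0.0092, -0.0005, -0.0013, 0.0004, 0.0007]]
```

Emit:
{"fn": "jog_arm", "kwargs": {"series": [[0.004,-0.008,-0.002,0,0,0],[0,-0.01,-0.001,0,0,0],[0,-0.01,0,0,0,0],[0,-0.01,0,0,0,0],[0,-0.008,0,0,0,0]]}}

```text
time: 7.9
position: [0.6389, 0.1616, 0.0485]
eef_rot: [0.001, 0.675, 0.738, 0.0]
wrist_force: [1.8, -0.2, 0.6]
grip_width: 0.008
```

```bash
python3 - <<'E'
from h import *
print(tob(cur()[1]))
a,d=capture("scene"); cv2.imwrite(f"pics/scene3.png",a[:,:,::-1])
a,d=capture("top"); cv2.imwrite(f"pics/top3.png",a[:,:,::-1])
E
```

```text
[ 0.0954 -0.0222  0.0485]
```

View pics/scene3.png

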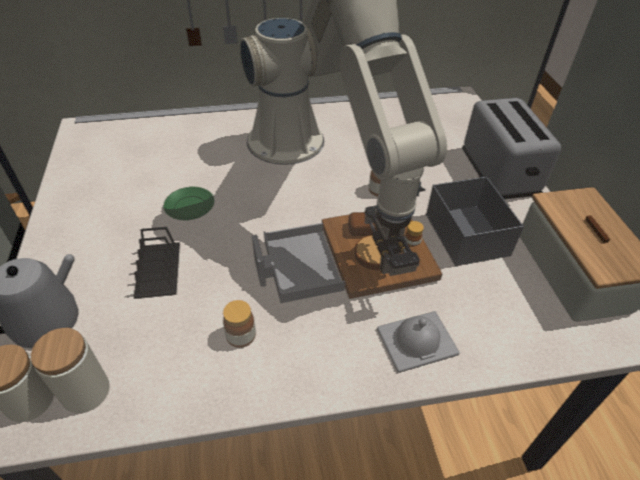

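Emit:
{"fn": "jog_arm", "kwargs": {"series": [[0,0.003,-0.05,0,0,0],[0.02,-0.02,0,0,0,0],[0.025,-0.025,0,0,0,0],[0.027,-0.027,0,0,0,0],[0,0,0,0,0,0]], "gripper": 0.04}}

```text
time: 8.5
position: [0.5606, 0.229, 0.0969]
eef_rot: [-0.001, 0.674, 0.738, -0.002]
wrist_force: [-0.1, -1.1, 0.8]
grip_width: 0.418
```

```bash
python3 - <<'E'
from h import *
print(tob(cur()[1]))
a,d=capture("wrist"); cv2.imwrite(f"pics/wrist3.png",a[:,:,::-1])
plan(B(.025,.050,.046),Rdown(4.95),3)
E
```

```text
[0.0231 0.0517 0.0969]
pose [0.5626 0.2282 0.0972] dist 0.0512 turn 0.28 per-row mm 17.1 t 8.55 F [ 0.2 -0.7  0.6] g 0.432 q [ 0.38  0.46  1.77 -0.    0.92  0.29]
[[-0.0002, 0.0, 0.0171, -0.0007, 0.0004, 0.0014], [-0.0002, 0.0, 0.0171, -0.0007, 0.0004, 0.0014], [-0.0002, -0.0, 0.0171, -0.0007, 0.0004, 0.0014]]
```

View pics/wrist3.png

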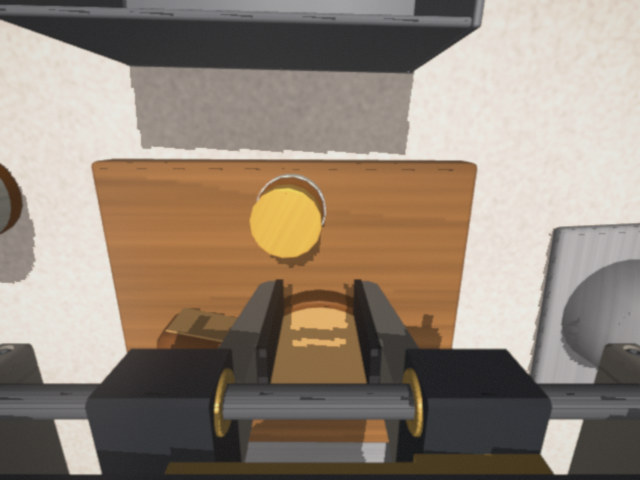

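The mini jar is at (288,222) and the slice's rear edge at about (318,293). The fingers sit between the two and are centred on the slice.

Emit:
{"fn": "jog_arm", "kwargs": {"series": [[0,0,0.02,0,0,0],[0,0,0.02,0,0,0],[0,0,0.01,0,0,0],[0,0,0,0,0,0]]}}

```text
time: 8.95
position: [0.5638, 0.2263, 0.0457]
eef_rot: [-0.0, 0.676, 0.737, -0.002]
wrist_force: [0.4, -0.9, 0.6]
grip_width: 0.432
```

Emit:
{"fn": "jog_arm", "kwargs": {"series": [[-0.01,0,0,0,0,0],[-0.015,0,0,0,0,0],[-0.015,0,0,0,0,0],[-0.015,0,0,0,0,0],[-0.015,0,0,0,0,0]]}}

```text
time: 9.45
position: [0.5708, 0.156, 0.0479]
eef_rot: [0.0, 0.676, 0.737, -0.0]
wrist_force: [-0.9, 0.7, 0.7]
grip_width: 0.437
```

```bash
python3 - <<'E'
from h import *
print(tob(cur()[1]),cur()[0]["wrist_force"])
a,d=capture("top"); cv2.imwrite(f"pics/top4.png",a[:,:,::-1])
a,d=capture("scene"); cv2.imwrite(f"pics/scene4.png",a[100:350,180:580,::-1].repeat(2,0).repeat(2,1))
E
```

```text
[ 0.027  -0.022   0.0479] [-0.94864804  0.70260349  0.70949998]
```

View pics/scene4.png

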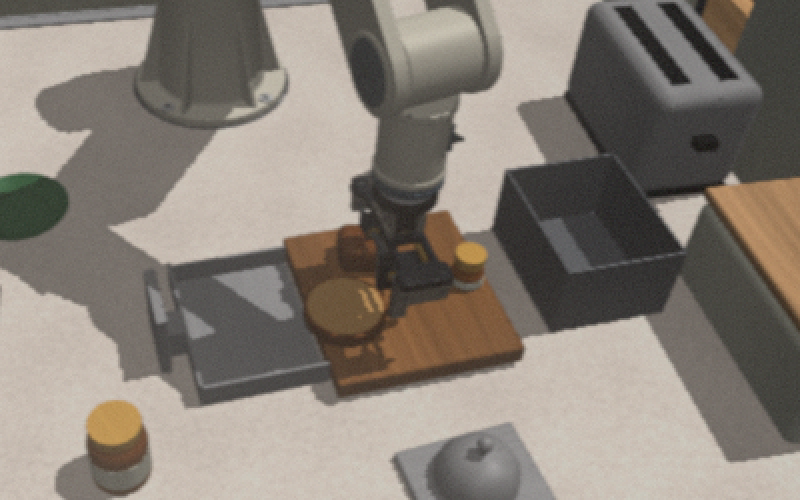

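The slice is at (345,308) in the crop, overhanging the pan. I'll keep sweeping.

Emit:
{"fn": "jog_arm", "kwargs": {"series": [[-0.013,0,0,0,0,0],[-0.013,0,0,0,0,0],[-0.013,0,0,0,0,0],[-0.013,0,0,0,0,0],[-0.013,0,0,0,0,0]]}}

```text
time: 10.05
position: [0.5762, 0.0917, 0.0474]
eef_rot: [0.0, 0.675, 0.737, -0.001]
wrist_force: [0.2, -0.4, 0.9]
grip_width: 0.437
```

Emit:
{"fn": "jog_arm", "kwargs": {"series": [[-0.013,0,0,0,0,0],[-0.013,0,0,0,0,0],[-0.013,0,0,0,0,0],[-0.01,0,0,0,0,0],[0,0,0,0,0,0]]}}

```text
time: 10.55
position: [0.5805, 0.0425, 0.0474]
eef_rot: [0.0, 0.676, 0.737, -0.001]
wrist_force: [0.7, -0.1, 0.0]
grip_width: 0.433
```

```bash
python3 - <<'E'
from h import *
print(tob(cur()[1]),cur()[0]["wrist_force"])
a,d=capture("scene"); cv2.imwrite(f"pics/scene5.png",a[100:350,180:580,::-1].repeat(2,0).repeat(2,1))
E
```

```text
[ 0.0269 -0.1358  0.0474] [ 0.71904306 -0.10149265  0.02058158]
```

View pics/scene5.png

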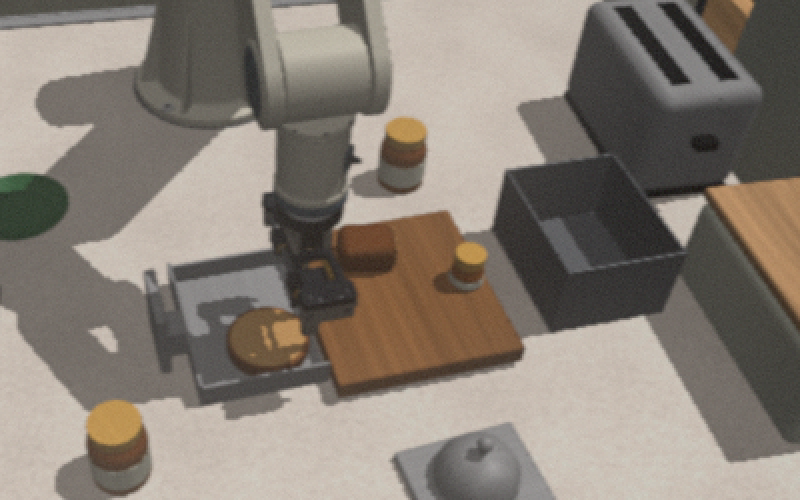

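```bash
python3 - <<'E'
from h import *
print("slice",tob(ray_plane("scene",315,269,.022)))
print("heel top",tob(ray_plane("scene",180+366/2,100+236/2,.08)))
plan(B(-.060,.036,.10),Rdown(4.95),5)
E
```

```text
slice [ 0.0296 -0.1762  0.022 ]
heel top [-0.0593 -0.0259  0.08  ]
pose [0.5805 0.0433 0.0474] dist 0.1989 turn 0.08 per-row mm 39.8 t 10.6 F [-0.  -0.6 -0.6] g 0.432 q [ 0.07  0.49  1.85 -0.    0.8  -0.01]
[[0.0342, -0.0174, -0.0105, -0.0002, 0.0002, 0.0001], [0.0342, -0.0174, -0.0105, -0.0002, 0.0002, 0.0001], [0.0342, -0.0174, -0.0105, -0.0002, 0.0002, 0.0001], [0.0342, -0.0174, -0.0105, -0.0002, 0.0002, 0.0001], [0.0342, -0.0174, -0.0105, -0.0002, 0.0002, 0.0001]]
```

Emit:
{"fn": "jog_arm", "kwargs": {"series": [[0,0,-0.05,0,0,0],[0.035,-0.015,-0.015,0,0,0],[0.045,-0.022,0,0,0,0],[0.045,-0.025,0,0,0,0],[0.048,-0.025,0,0,0,0]], "gripper": 0.03}}

```text
time: 11.1
position: [0.4804, 0.2056, 0.1127]
eef_rot: [0.0, 0.675, 0.737, -0.0]
wrist_force: [0.4, 0.4, -0.2]
grip_width: 0.324
```

Emit:
{"fn": "jog_arm", "kwargs": {"series": [[0,0,0,0,0,0],[0,0,0,0,0,0]]}}

```text
time: 11.3
position: [0.4811, 0.2052, 0.1125]
eef_rot: [0.0, 0.674, 0.739, -0.001]
wrist_force: [-0.5, -0.2, -0.1]
grip_width: 0.325
```

```bash
python3 - <<'E'
from h import *
print(tob(cur()[1]))
a,d=capture("wrist"); cv2.imwrite(f"pics/wrist6.png",a[:,:,::-1])
plan(B(-.060,.036,.05),Rdown(4.95),3)
E
```

```text
[-0.0581  0.0349  0.1125]
pose [0.4818 0.2043 0.1125] dist 0.0626 turn 0.2 per-row mm 20.9 t 11.35 F [-0.5 -0.2 -0.4] g 0.325 q [ 0.4   0.32  1.94 -0.    0.88  0.31]
[[0.0007, -0.0008, 0.0208, -0.0001, 0.0004, 0.0011], [0.0007, -0.0008, 0.0208, -0.0001, 0.0004, 0.0011], [0.0007, -0.0008, 0.0208, -0.0001, 0.0004, 0.0011]]
```

View pics/wrist6.png

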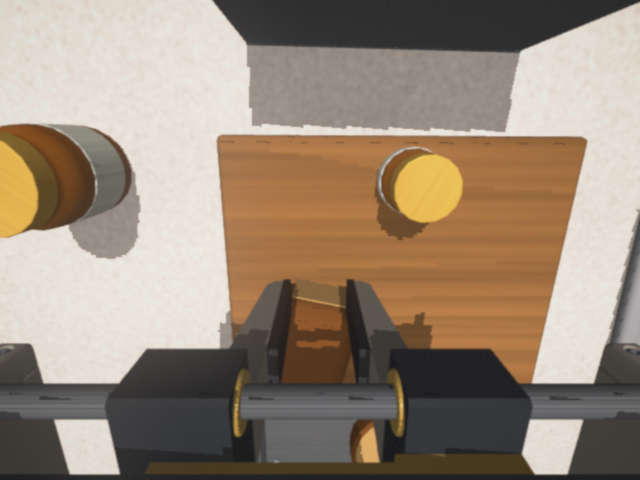

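Emit:
{"fn": "jog_arm", "kwargs": {"series": [[0.005,0,0.02,0,0,0],[0,0,0.022,0,0,0],[0,0,0.02,0,0,0],[0,0,0,0,0,0]]}}

```text
time: 11.75
position: [0.4803, 0.207, 0.0482]
eef_rot: [-0.001, 0.676, 0.737, -0.003]
wrist_force: [1.2, -0.5, 0.9]
grip_width: 0.325
```

Emit:
{"fn": "jog_arm", "kwargs": {"series": [[-0.012,0,0,0,0,0],[-0.014,0,0,0,0,0],[-0.014,0,0,0,0,0],[-0.014,0,0,0,0,0],[-0.014,0,0,0,0,0]]}}

```text
time: 12.25
position: [0.4877, 0.1397, 0.051]
eef_rot: [0.0, 0.676, 0.737, -0.0]
wrist_force: [-0.1, 1.3, 0.2]
grip_width: 0.328
```

```bash
python3 - <<'E'
from h import *
print(tob(cur()[1]),cur()[0]["wrist_force"])
a,d=capture("scene"); cv2.imwrite(f"pics/scene6.png",a[100:350,180:580,::-1].repeat(2,0).repeat(2,1))
E
```

```text
[-0.0572 -0.031   0.051 ] [-0.14557505  1.25468213  0.21577793]
```

View pics/scene6.png

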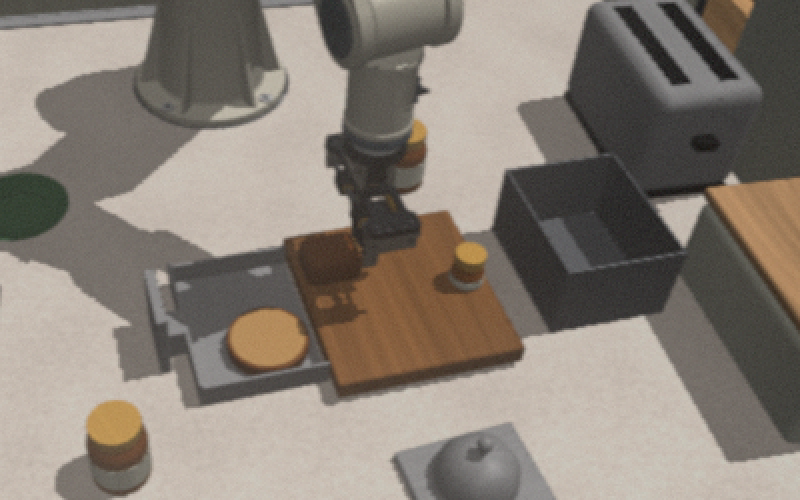

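The slice lies flat in the pan at (268,340) in the crop, and the heel is moving towards the edge at (330,257).

Emit:
{"fn": "jog_arm", "kwargs": {"series": [[-0.012,0,0,0,0,0],[-0.012,0,0,0,0,0],[-0.012,0,0,0,0,0],[-0.012,0,0,0,0,0],[-0.012,0,0,0,0,0]]}}

```text
time: 12.8
position: [0.4925, 0.0804, 0.0505]
eef_rot: [0.0, 0.675, 0.738, -0.001]
wrist_force: [-0.6, 1.2, 1.6]
grip_width: 0.33
```

Emit:
{"fn": "jog_arm", "kwargs": {"series": [[-0.012,0,0,0,0,0],[-0.012,0,0,0,0,0],[-0.01,0,0,0,0,0],[-0.01,0,0,0,0,0],[0,0,0,0,0,0]]}}

```text
time: 13.3
position: [0.4964, 0.0364, 0.0505]
eef_rot: [0.0, 0.676, 0.737, -0.001]
wrist_force: [-0.1, 0.4, -1.2]
grip_width: 0.326
```

```bash
python3 - <<'E'
from h import *
print(tob(cur()[1]),cur()[0]["wrist_force"])
a,d=capture("scene"); cv2.imwrite(f"pics/scene7.png",a[100:350,180:580,::-1].repeat(2,0).repeat(2,1))
E
```

```text
[-0.0574 -0.1347  0.0505] [-0.06796879  0.44365906 -1.16516739]
```

View pics/scene7.png

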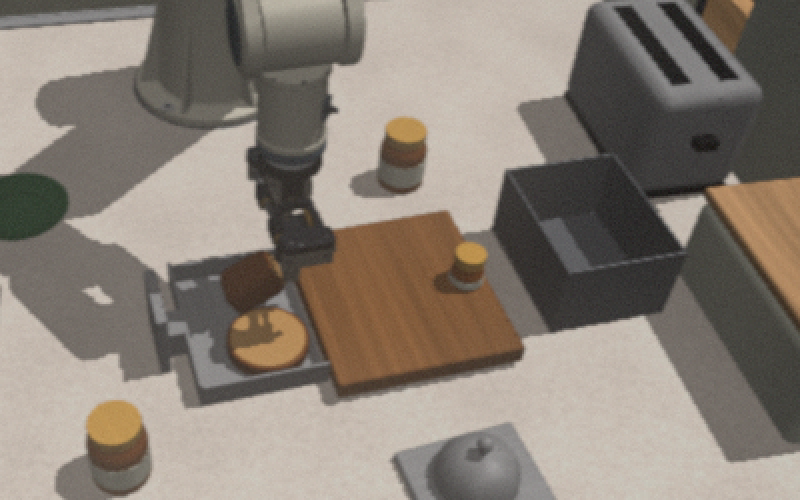

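The heel is at (250,282) in the crop, tilted, and may still be leaning on the edge or the fingers. I'll push a little further.

Emit:
{"fn": "jog_arm", "kwargs": {"series": [[-0.008,0,0,0,0,0],[-0.008,0,0,0,0,0],[-0.008,0,0,0,0,0],[0,0,0,0,0,0],[0,0,0,0,0,0]]}}

```text
time: 13.85
position: [0.4984, 0.0133, 0.0505]
eef_rot: [0.0, 0.676, 0.737, -0.001]
wrist_force: [0.2, 0.0, -0.6]
grip_width: 0.326
```

```bash
python3 - <<'E'
from h import *
print(tob(cur()[1]),cur()[0]["wrist_force"])
a,d=capture("scene"); cv2.imwrite(f"pics/scene8.png",a[180:330,220:420,::-1].repeat(4,0).repeat(4,1))
a,d=capture("wrist"); cv2.imwrite(f"pics/wrist8.png",a[:,:,::-1])
E
```

```text
[-0.0574 -0.1578  0.0505] [ 0.23602174  0.03042227 -0.58964387]
```

View pics/scene8.png

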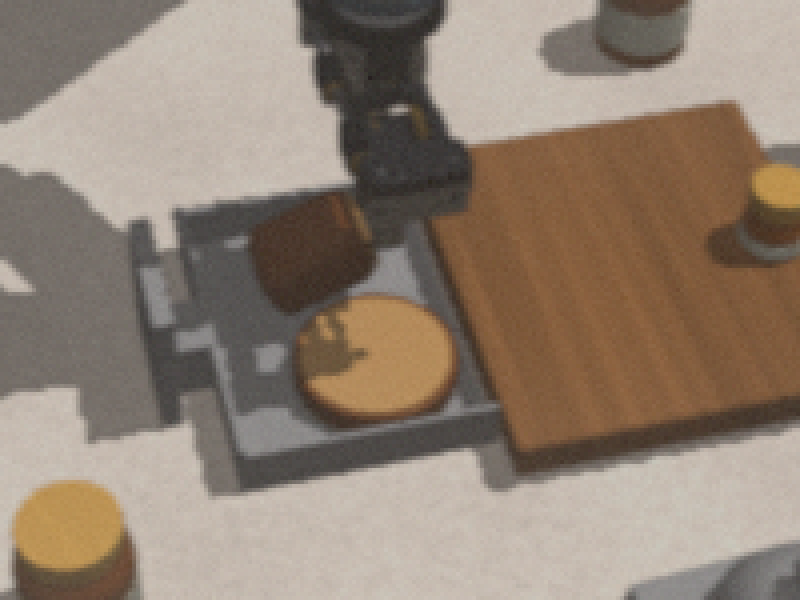

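View pics/wrist8.png

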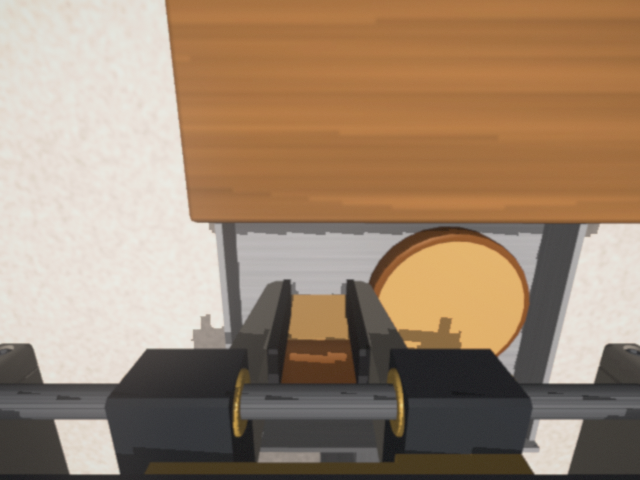

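Both pieces are in the pan: the heel stands at (315,255) in the zoomed scene crop and the slice lies flat at (378,358). I'll go back to the grip plate.

Emit:
{"fn": "jog_arm", "kwargs": {"series": [[0,0,-0.04,0,0,0],[0,0,-0.05,0,0,0],[0,0,-0.03,0,0,0]], "gripper": 0.06}}

```text
time: 14.25
position: [0.4994, 0.014, 0.1735]
eef_rot: [0.001, 0.675, 0.738, 0.0]
wrist_force: [0.5, -0.4, 0.5]
grip_width: 0.563
```

```bash
python3 - <<'E'
from h import *
plan(B(-.010,-.312,.16),Rdown(94.95),11)
a,d=capture("scene"); cv2.imwrite(f"pics/scene9.png",a[180:330,220:420,::-1].repeat(4,0).repeat(4,1)); W=cloud("scene",d)
z=W[...,2]; m=(z>.085)&(z<.105)&(W[...,0]>.4)&(W[...,0]<.66)&(W[...,1]>-.2)&(W[...,1]<-.08)
P=W[m][:,:2].astype(np.float32); print(len(P),cv2.minAreaRect(P))
r=cv2.minAreaRect(P); print(tob([*r[0],.09]))
E
```

```text
pose [0.4994 0.014  0.1735] dist 0.1621 turn 89.89 per-row mm 14.7 t 14.25 F [ 0.5 -0.4  0.5] g 0.563 q [ 0.03  0.2   1.94 -0.    1.   -0.06]
[[-0.0141, 0.0042, 0.0012, 0.0, 0.0002, -0.1426], [-0.0145, 0.0021, 0.0012, 0.0, 0.0002, -0.1426], [-0.0147, 0.0001, 0.0012, 0.0, 0.0002, -0.1426], [-0.0145, -0.002, 0.0012, 0.0, 0.0002, -0.1426], [-0.0141, -0.0041, 0.0012, 0.0, 0.0002, -0.1426]]
[[-0.0134, -0.006, 0.0012, 0.0, 0.0002, -0.1426], [-0.0124, -0.0079, 0.0012, 0.0, 0.0002, -0.1426], [-0.0111, -0.0096, 0.0012, 0.0, 0.0002, -0.1426], [-0.0097, -0.011, 0.0012, 0.0, 0.0002, -0.1426], [-0.008, -0.0123, 0.0012, 0.0, 0.0002, -0.1426]]
[[-0.0062, -0.0133, 0.0012, 0.0, 0.0002, -0.1426]]
184 ((0.5593949556350708, -0.13452772796154022), (0.09403635561466217, 0.013979037292301655), 4.972886562347412)
[-0.0094 -0.3104  0.09  ]
```

View pics/scene9.png

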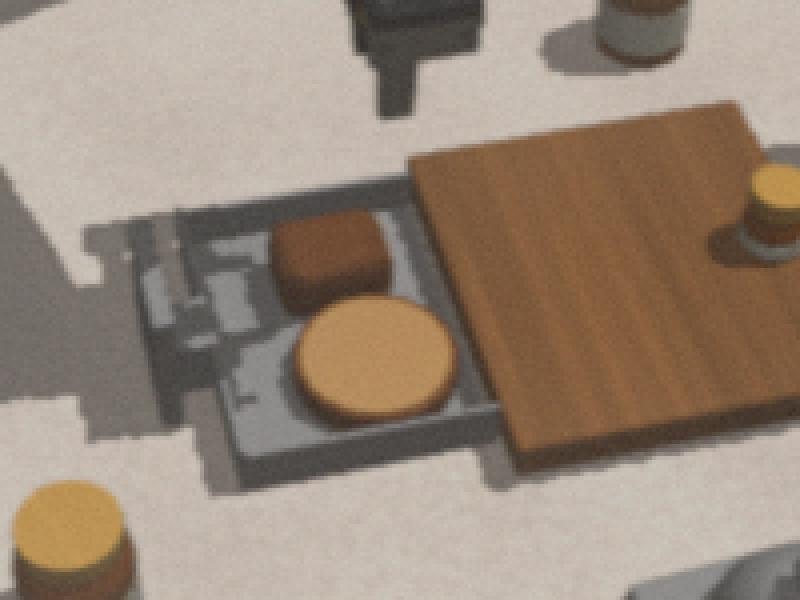

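Both pieces now lie flat, the heel at (330,250) and the slice at (376,360), well inside the pan, which has not moved. Next I move to the grip.

Emit:
{"fn": "jog_arm", "kwargs": {"series": [[-0.014,0.004,0.001,0,0,-0.143],[-0.0145,0.002,0.001,0,0,-0.143],[-0.0145,0,0.001,0,0,-0.143],[-0.0145,-0.002,0.001,0,0,-0.143],[-0.014,-0.004,0.001,0,0,-0.143]]}}

```text
time: 14.8
position: [0.5252, -0.0544, 0.1653]
eef_rot: [-0.0, 0.372, 0.928, -0.001]
wrist_force: [0.3, -0.4, -1.1]
grip_width: 0.649
```

Emit:
{"fn": "jog_arm", "kwargs": {"series": [[-0.0135,-0.006,0.001,0,0,-0.143],[-0.0125,-0.008,0.001,0,0,-0.143],[-0.011,-0.0095,0.001,0,0,-0.143],[-0.01,-0.011,0.001,0,0,-0.143],[-0.008,-0.012,0.001,0,0,-0.143]]}}

```text
time: 15.3
position: [0.5528, -0.1225, 0.1602]
eef_rot: [-0.001, 0.023, 1.0, -0.001]
wrist_force: [0.6, -0.2, 1.4]
grip_width: 0.653
```

Emit:
{"fn": "jog_arm", "kwargs": {"series": [[-0.006,-0.013,0.001,0,0,-0.143],[0,0,0,0,0,0],[0,0,0,0,0,0]]}}

```text
time: 15.6
position: [0.5577, -0.1351, 0.1592]
eef_rot: [-0.001, -0.043, 0.999, -0.0]
wrist_force: [0.2, 0.1, -0.0]
grip_width: 0.652
```

```bash
python3 - <<'E'
from h import *
print(tob(cur()[1]))
plan(B(-.0097,-.3100,.052),Rdown(94.95),4)
E
```

```text
[-0.0112 -0.3108  0.1592]
pose [ 0.5577 -0.1351  0.1592] dist 0.1073 turn 0.11 per-row mm 26.8 t 15.6 F [ 0.2  0.1 -0. ] g 0.652 q [-0.24  0.33  1.8  -0.    1.01 -1.9 ]
[[-0.0004, 0.0002, 0.0268, -0.0001, -0.0004, -0.0003], [-0.0004, 0.0002, 0.0268, -0.0001, -0.0004, -0.0003], [-0.0004, 0.0002, 0.0268, -0.0001, -0.0004, -0.0003], [-0.0004, 0.0002, 0.0268, -0.0001, -0.0004, -0.0003]]
```

Emit:
{"fn": "jog_arm", "kwargs": {"series": [[-0.002,0.001,0.027,0,0,0],[0,0,0.027,0,0,0],[0,0,0.027,0,0,0],[0,0,0.025,0,0,0],[0,0,0,0,0,0]]}}

```text
time: 16.1
position: [0.5572, -0.133, 0.0508]
eef_rot: [-0.003, -0.044, 0.999, 0.0]
wrist_force: [-0.6, 0.8, 0.3]
grip_width: 0.655
```

Emit:
{"fn": "jog_arm", "kwargs": {"series": [[0,0,0,0,0,0],[0,0,0,0,0,0],[0,0,0,0,0,0],[0,0,0,0,0,0],[0,0,0,0,0,0]], "gripper": 0, "squeeze": 60}}

```text
time: 16.6
position: [0.5602, -0.1345, 0.0543]
eef_rot: [0.0, -0.045, 0.999, -0.001]
wrist_force: [-0.1, -0.2, 0.6]
grip_width: 0.242
```

Emit:
{"fn": "jog_arm", "kwargs": {"series": [[0,0,0,0,0,0],[0,0,0,0,0,0],[0,0,0,0,0,0]]}}

```text
time: 16.9
position: [0.5603, -0.1352, 0.054]
eef_rot: [0.0, -0.045, 0.999, -0.001]
wrist_force: [0.1, -5.3, 2.7]
grip_width: 0.146
```

Emit:
{"fn": "jog_arm", "kwargs": {"series": [[0,-0.004,-0.005,0,0,0],[0,-0.004,-0.012,0,0,0],[0,-0.002,-0.018,-0.04,0,0],[0,0,-0.02,-0.05,0,0],[0,0,-0.02,-0.05,0,0]]}}

```text
time: 17.4
position: [0.561, -0.1467, 0.13]
eef_rot: [-0.003, -0.045, 0.996, 0.07]
wrist_force: [0.2, -0.3, -4.0]
grip_width: 0.151
```

```bash
python3 - <<'E'
from h import *
s,p,R=cur();print(tob(p),s["wrist_force"],s["grip_width"],R.as_matrix().round(3).tolist())
a,d=capture("scene"); cv2.imwrite(f"pics/scene10.png",a[100:350,180:580,::-1].repeat(2,0).repeat(2,1))
E
```

```text
[-0.0089 -0.3227  0.13  ] [ 0.17336001 -0.33701642 -4.03398699] 0.15133416190282536 [[-0.996, -0.09, -0.013], [-0.091, 0.986, 0.14], [0.0, 0.141, -0.99]]
```

View pics/scene10.png

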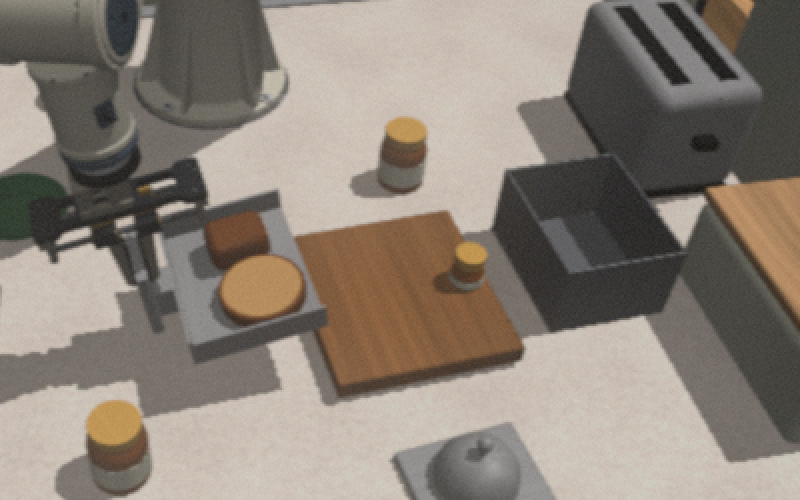

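The pan is lifted, slightly nose-up, with the heel at (238,238) and the slice at (262,288) in the crop. Next I carry it over the board.

```bash
cat >> h.py <<'E'
_c=np.radians(3.8); cx_=np.array([np.cos(_c),np.sin(_c),0]); cy_=np.array([-np.sin(_c),np.cos(_c),0]); cc=np.array([.510,.434,0])
def tip(th,x,y,z,az=93.8):
    R=Ro.from_rotvec(-np.radians(th)*cx_)*Rdown(az); M=R.as_matrix()
    L=cc+cx_*x+cy_*y+np.array([0,0,z]); return L-.190*M[:,1]-.054*M[:,2],R
def lip():
    s,p,R=cur(); M=R.as_matrix(); L=p+.190*M[:,1]+.054*M[:,2]; d=L-cc
    print("lip caddy",np.round([d@cx_,d@cy_,L[2]],4),"nose-down deg",round(-np.degrees(np.arcsin(M[2,1])),2))
E
python3 - <<'E'
from h import *
lip(); p,R=tip(-10,-.005,-.10,.18); print(p); plan(p,R,15)
E
```

```text
lip caddy [ 0.0096 -0.389   0.1065] nose-down deg -8.12
[0.52466057 0.13783    0.20018646]
pose [ 0.563  -0.1484  0.1331] dist 0.2965 turn 2.34 per-row mm 19.8 t 17.45 F [ 0.9 -2.4 -0.4] g 0.149 q [-0.34  0.41  1.76  0.15  1.03 -2.08]
[[0.0008, 0.0197, -0.0017, -0.0022, -0.0, 0.0016], [0.0008, 0.0197, -0.0017, -0.0022, -0.0, 0.0016], [0.0009, 0.0197, -0.0016, -0.0022, -0.0, 0.0016], [0.0009, 0.0197, -0.0016, -0.0022, -0.0, 0.0016], [0.0009, 0.0197, -0.0015, -0.0022, -0.0, 0.0016]]
[[0.001, 0.0197, -0.0015, -0.0022, -0.0, 0.0016], [0.001, 0.0197, -0.0015, -0.0022, -0.0, 0.0016], [0.001, 0.0197, -0.0014, -0.0022, -0.0, 0.0016], [0.0011, 0.0197, -0.0014, -0.0022, -0.0, 0.0016], [0.0011, 0.0197, -0.0013, -0.0022, -0.0, 0.0016]]
[[0.0011, 0.0197, -0.0013, -0.0022, -0.0, 0.0016], [0.0012, 0.0197, -0.0012, -0.0022, -0.0, 0.0016], [0.0012, 0.0197, -0.0012, -0.0022, -0.0, 0.0016], [0.0012, 0.0197, -0.0012, -0.0022, -0.0, 0.0016], [0.0013, 0.0197, -0.0011, -0.0022, -0.0, 0.0016]]
```

Emit:
{"fn": "jog_arm", "kwargs": {"series": [[0,0.002,-0.014,-0.006,0,0],[0,0.003,-0.02,-0.008,0,0.005],[0.001,0.006,-0.02,-0.008,0,0.005],[0.001,0.01,-0.014,-0.008,0,0.005],[0.001,0.014,0,-0.004,0,0.005]]}}

```text
time: 17.95
position: [0.5571, -0.123, 0.2031]
eef_rot: [-0.004, -0.034, 0.996, 0.086]
wrist_force: [0.5, 0.4, -4.1]
grip_width: 0.149
```

Emit:
{"fn": "jog_arm", "kwargs": {"series": [[0.001,0.018,0.002,0,0,0],[0.001,0.021,0.003,0,0,0],[0.001,0.023,0.003,0,0,0],[0.001,0.024,0.003,0,0,0],[0.001,0.024,0.003,0,0,0]]}}

```text
time: 18.45
position: [0.5419, -0.0103, 0.2053]
eef_rot: [-0.006, -0.035, 0.996, 0.086]
wrist_force: [0.6, -0.2, -4.0]
grip_width: 0.149
```

Emit:
{"fn": "jog_arm", "kwargs": {"series": [[0.001,0.024,0.003,0,0,0],[0.001,0.024,0.003,0,0,0],[0.001,0.024,0.003,0,0,0],[0.001,0.023,0.003,0,0,0],[0.001,0.021,0.003,0,0,0]]}}

```text
time: 18.95
position: [0.5283, 0.1059, 0.2105]
eef_rot: [-0.006, -0.035, 0.996, 0.086]
wrist_force: [0.6, -0.3, -3.7]
grip_width: 0.149
```

```bash
python3 - <<'E'
from h import *
lip(); p,R=tip(-10,-.005,-.09,.17); print(p); plan(p,R,3)
a,d=capture("scene"); cv2.imwrite(f"pics/scene11.png",a[100:350,180:580,::-1].repeat(2,0).repeat(2,1))
a,d=capture("top"); cv2.imwrite(f"pics/top11.png",a[:,:,::-1])
E
```

```text
lip caddy [-0.0046 -0.1322  0.19  ] nose-down deg -9.91
[0.52399783 0.14780801 0.19018646]
pose [0.5283 0.1059 0.2105] dist 0.0468 turn 0.49 per-row mm 15.6 t 18.95 F [ 0.6 -0.3 -3.7] g 0.149 q [ 0.08  0.23  1.83  0.19  1.1  -1.65]
[[0.0004, 0.0127, 0.0091, -0.0005, -0.0025, 0.0014], [0.0004, 0.0127, 0.0091, -0.0005, -0.0025, 0.0014], [0.0005, 0.0127, 0.0091, -0.0005, -0.0025, 0.0014]]
```

View pics/scene11.png

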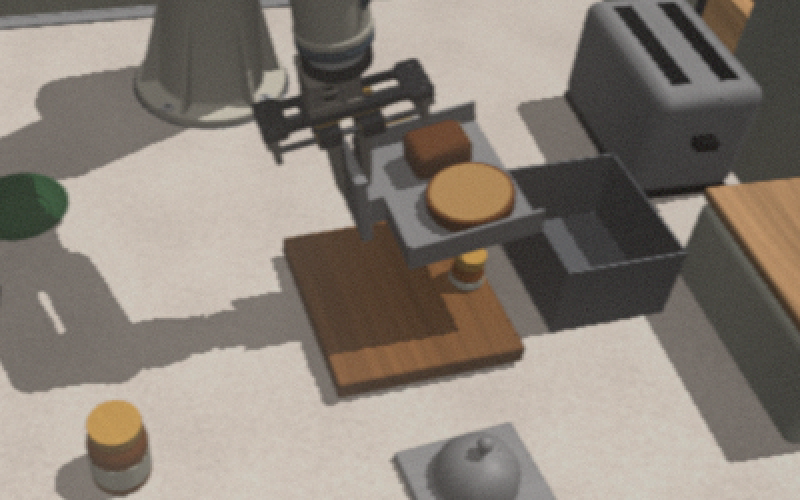

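View pics/top11.png

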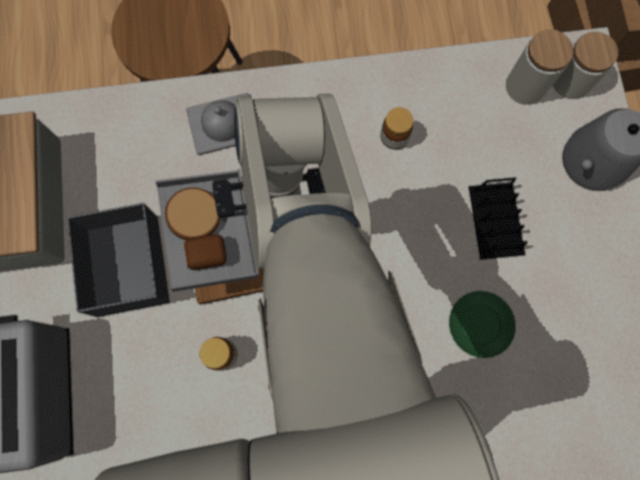

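The pan is over the board. In the top view the slice is at (192,213) and the heel at (206,252). I'll check sideways alignment with the caddy.

```bash
python3 - <<'E'
from h import *
def toc(p): d=p-cc; return np.round([d@cx_,d@cy_,p[2]],4)
for u in((192,213),(166,213),(219,213)): print("slice",toc(ray_plane("top",*u,.203)))
print("slice ext",toc(ray_plane("top",192,188,.203)),toc(ray_plane("top",192,238,.203)))
for u in((206,250),(206,236),(206,268)): print("heel",toc(ray_plane("top",*u,.225)))
# walls of pan at lip corners
print(toc(ray_plane("top",158,178,.224)),toc(ray_plane("top",172,287,.224)))
for th,y,z in((0,-.07,.155),(20,-.065,.15),(40,-.06,.145),(60,-.055,.14)):
    p,R=tip(th,-.005,y,z); print(th,p.round(3))
p,R=tip(10,-.005,-.065,.155); plan(p,R,5)
E
```

```text
slice [ 0.0267 -0.1895  0.203 ]
slice [ 0.0362 -0.1411  0.203 ]
slice [ 0.0167 -0.2397  0.203 ]
slice ext [ 0.0757 -0.1967  0.203 ] [-0.0215 -0.1824  0.203 ]
heel [-0.0547 -0.2081  0.225 ]
heel [-0.0287 -0.2121  0.225 ]
heel [-0.0878 -0.203   0.225 ]
[ 0.1002 -0.1401  0.224 ] [-0.1101 -0.1373  0.224 ]
0 [0.522 0.174 0.209]
20 [0.52  0.209 0.266]
40 [0.516 0.263 0.308]
60 [0.512 0.331 0.332]
pose [0.5282 0.1068 0.2106] dist 0.0903 turn 19.96 per-row mm 18.1 t 19.05 F [-0.5 -0.3 -4.4] g 0.147 q [ 0.08  0.23  1.83  0.2   1.1  -1.65]
[[0.0002, 0.0178, -0.0031, 0.0696, -0.0013, 0.0014], [0.0002, 0.0175, -0.0043, 0.0696, -0.0013, 0.0014], [0.0003, 0.0172, -0.0055, 0.0696, -0.0013, 0.0014], [0.0003, 0.0168, -0.0067, 0.0696, -0.0013, 0.0014], [0.0003, 0.0163, -0.0079, 0.0696, -0.0013, 0.0014]]
```

```bash
python3 - <<'E'
from h import *
p,R=tip(5,-.002,-.066,.15); plan(p,R,5)
E
```

```text
pose [0.5282 0.1068 0.2106] dist 0.0778 turn 14.96 per-row mm 15.6 t 19.05 F [-0.5 -0.3 -4.4] g 0.147 q [ 0.08  0.23  1.83  0.2   1.1  -1.65]
[[-0.0004, 0.0155, 0.0007, 0.0522, -0.0014, 0.0014], [-0.0004, 0.0155, -0.0001, 0.0522, -0.0014, 0.0014], [-0.0004, 0.0155, -0.0009, 0.0522, -0.0014, 0.0014], [-0.0003, 0.0155, -0.0017, 0.0522, -0.0014, 0.0014], [-0.0003, 0.0154, -0.0025, 0.0522, -0.0014, 0.0014]]
```

Emit:
{"fn": "jog_arm", "kwargs": {"series": [[0,0.015,0.001,0.05,-0.001,0.001],[0,0.016,0,0.05,-0.001,0.001],[0,0.016,-0.001,0.05,-0.001,0.001],[0,0.016,-0.002,0.05,-0.001,0.001],[0,0.012,-0.002,0.05,-0.001,0.001]]}}

```text
time: 19.55
position: [0.524, 0.179, 0.2207]
eef_rot: [0.001, -0.033, 0.999, -0.04]
wrist_force: [0.8, 0.8, -4.1]
grip_width: 0.151
```

Emit:
{"fn": "jog_arm", "kwargs": {"series": [[0,0,0,0,0,0],[0,0,0,0,0,0]]}}

```text
time: 19.75
position: [0.5241, 0.1785, 0.2206]
eef_rot: [0.001, -0.034, 0.999, -0.038]
wrist_force: [-0.1, -0.2, -4.3]
grip_width: 0.15
```

```bash
python3 - <<'E'
from h import *
lip()
a,d=capture("scene"); cv2.imwrite(f"pics/scene12.png",a[100:350,180:580,::-1].repeat(2,0).repeat(2,1))
p,R=tip(55,-.002,-.066,.15); plan(p,R,10)
E
```

```text
lip caddy [-0.0031 -0.0706  0.1521] nose-down deg 4.4
pose [0.5244 0.1778 0.2207] dist 0.1711 turn 50.6 per-row mm 17.1 t 19.8 F [-0.6 -1.  -3.7] g 0.147 q [ 0.37  0.25  1.77 -0.08  1.15 -1.23]
[[-0.0001, 0.0117, -0.0125, 0.0883, -0.0001, 0.0], [-0.0001, 0.0105, -0.0135, 0.0883, -0.0001, 0.0], [-0.0001, 0.0093, -0.0144, 0.0883, -0.0001, 0.0], [-0.0001, 0.008, -0.0151, 0.0883, -0.0001, 0.0], [-0.0001, 0.0066, -0.0158, 0.0883, -0.0001, 0.0]]
[[-0.0001, 0.0052, -0.0163, 0.0883, -0.0001, 0.0], [-0.0001, 0.0037, -0.0167, 0.0883, -0.0001, 0.0], [-0.0001, 0.0022, -0.017, 0.0883, -0.0001, 0.0], [-0.0001, 0.0007, -0.0171, 0.0883, -0.0001, 0.0], [-0.0001, -0.0008, -0.0171, 0.0883, -0.0001, 0.0]]
```

View pics/scene12.png

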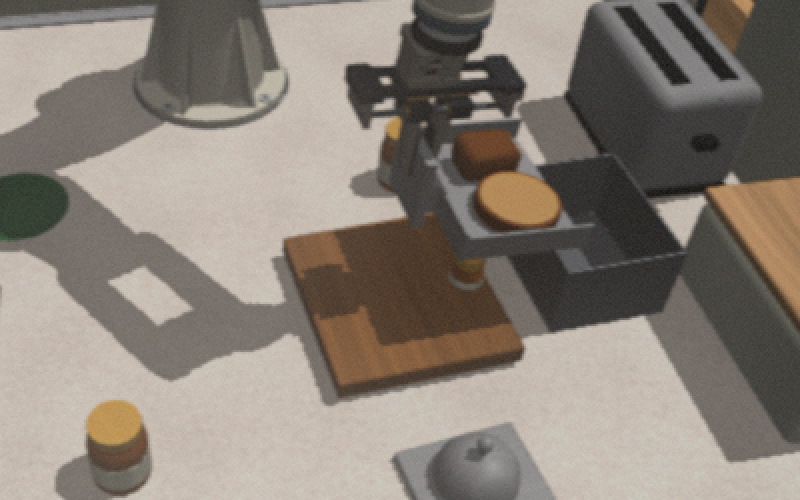

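Both pieces are still in the pan, and the lip is just over the caddy's near rim at (570,235) in the crop. Now tip.

Emit:
{"fn": "jog_arm", "kwargs": {"series": [[0,0.013,-0.012,0.088,0,0],[0,0.012,-0.0135,0.088,0,0],[0,0.011,-0.014,0.088,0,0],[0,0.009,-0.014,0.088,0,0],[0,0.0075,-0.015,0.088,0,0]]}}

```text
time: 20.3
position: [0.5208, 0.2459, 0.2757]
eef_rot: [0.008, -0.031, 0.966, -0.256]
wrist_force: [0.2, -0.6, -5.3]
grip_width: 0.151
```

```bash
python3 - <<'E'
from h import *
lip()
a,d=capture("scene"); cv2.imwrite(f"pics/scene13.png",a[100:350,180:580,::-1].repeat(2,0).repeat(2,1))
p,R=tip(52,-.002,-.056,.145); plan(p,R,5)
E
```

```text
lip caddy [-0.0012 -0.0502  0.1346] nose-down deg 29.74
pose [0.5206 0.2489 0.2755] dist 0.076 turn 22.06 per-row mm 15.2 t 20.35 F [-1.1  1.7 -5.6] g 0.15 q [ 0.7   0.4   1.53 -0.42  1.54 -0.86]
[[0.0001, 0.0043, -0.0146, 0.077, -0.0, -0.0001], [0.0001, 0.0032, -0.0149, 0.077, -0.0, -0.0001], [0.0001, 0.002, -0.0151, 0.077, -0.0, -0.0001], [0.0001, 0.0008, -0.0152, 0.077, -0.0, -0.0001], [0.0001, -0.0003, -0.0152, 0.077, -0.0, -0.0001]]
```

View pics/scene13.png

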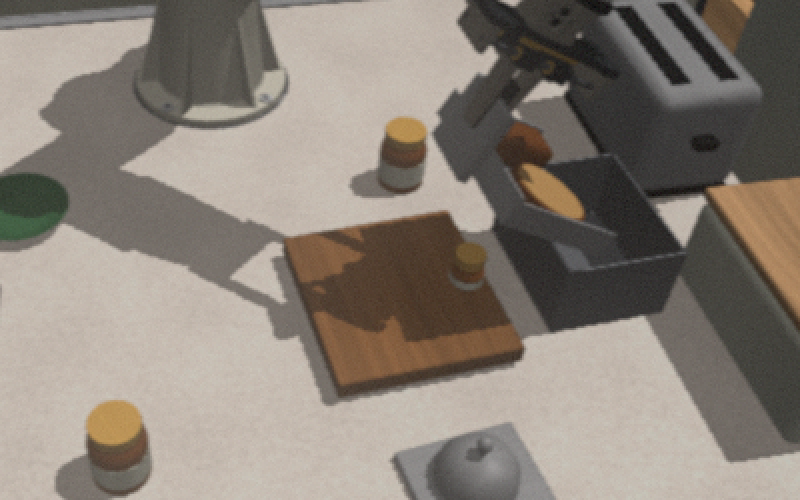

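The slice (550,192) and heel (525,145) are about to slide over the caddy. I'll keep tilting.

Emit:
{"fn": "jog_arm", "kwargs": {"series": [[0,0.003,-0.015,0.08,0,0],[0,0.002,-0.016,0.08,0,0],[0,0.001,-0.016,0.08,0,0],[0,0,-0.016,0.08,0,0],[0,-0.001,-0.016,0.08,0,0]]}}

```text
time: 20.85
position: [0.5176, 0.2994, 0.334]
eef_rot: [0.014, -0.029, 0.896, -0.443]
wrist_force: [-0.1, -0.1, -2.8]
grip_width: 0.148
```

Emit:
{"fn": "jog_arm", "kwargs": {"series": [[0,0,0,0,0,0],[0,0,0,0,0,0]]}}

```text
time: 21.05
position: [0.5175, 0.2993, 0.3328]
eef_rot: [0.014, -0.029, 0.897, -0.441]
wrist_force: [-0.4, -1.0, -2.8]
grip_width: 0.148
```

```bash
python3 - <<'E'
from h import *
lip(); s=observe(); print(s["wrist_force"],s["qpos"])
a,d=capture("scene"); cv2.imwrite(f"pics/scene14.png",a[100:350,180:580,::-1].repeat(2,0).repeat(2,1))
a,d=capture("top"); cv2.imwrite(f"pics/top14.png",a[:,:,::-1])
E
```

```text
lip caddy [-0.0015 -0.0618  0.1493] nose-down deg 52.42
[-0.43328047 -0.95493411 -2.77642961] [ 0.86107594  0.59400196  1.30065073 -0.63063137  1.92114496 -0.78415758]
```

View pics/scene14.png

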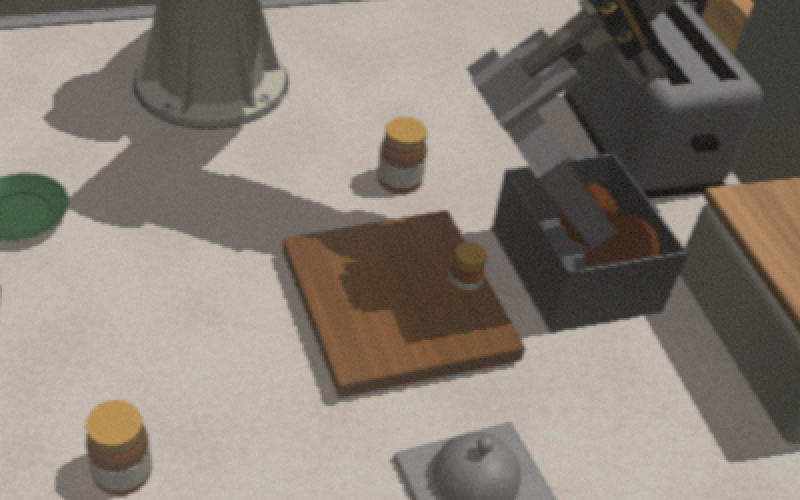

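View pics/top14.png

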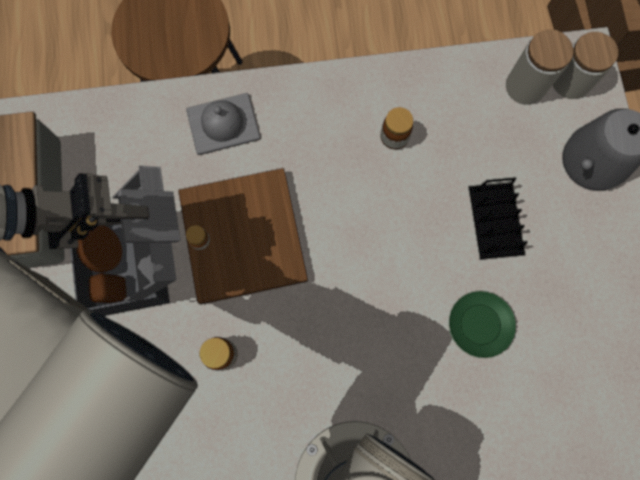

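Both pieces are in the caddy, at (600,200) and (630,240) in the scene crop. I'll level the pan and carry it back.

```bash
python3 - <<'E'
from h import *
p,R=tip(0,-.002,-.11,.19); plan(p,R,10)
E
```

```text
pose [0.5175 0.2986 0.3338] dist 0.1874 turn 52.42 per-row mm 18.7 t 21.15 F [-0.1 -0.4 -2.4] g 0.15 q [ 0.86  0.59  1.3  -0.63  1.92 -0.78]
[[0.0, -0.0029, 0.0185, -0.0915, -0.0001, -0.0002], [0.0, -0.0046, 0.0182, -0.0915, -0.0001, -0.0002], [0.0, -0.0062, 0.0177, -0.0915, -0.0001, -0.0002], [0.0, -0.0078, 0.017, -0.0915, -0.0001, -0.0002], [0.0, -0.0093, 0.0162, -0.0915, -0.0001, -0.0002]]
[[0.0, -0.0108, 0.0153, -0.0915, -0.0001, -0.0002], [0.0, -0.0121, 0.0143, -0.0915, -0.0001, -0.0002], [0.0, -0.0134, 0.0131, -0.0915, -0.0001, -0.0002], [0.0, -0.0145, 0.0118, -0.0915, -0.0001, -0.0002], [0.0001, -0.0156, 0.0104, -0.0915, -0.0001, -0.0002]]
```

Emit:
{"fn": "jog_arm", "kwargs": {"series": [[0,-0.003,0.016,-0.091,0,0],[0,-0.005,0.018,-0.091,0,0],[0,-0.006,0.018,-0.091,0,0],[0,-0.008,0.017,-0.091,0,0],[0,-0.009,0.016,-0.091,0,0]]}}

```text
time: 21.65
position: [0.5224, 0.2182, 0.2917]
eef_rot: [0.009, -0.031, 0.974, -0.226]
wrist_force: [0.8, -0.7, -2.5]
grip_width: 0.147
```

Emit:
{"fn": "jog_arm", "kwargs": {"series": [[0,-0.011,0.015,-0.091,0,0],[0,-0.012,0.014,-0.091,0,0],[0,-0.014,0.013,-0.091,0,0],[0,-0.015,0.012,-0.091,0,0],[0,-0.016,0.01,-0.091,0,0]]}}

```text
time: 22.15
position: [0.5278, 0.1343, 0.2488]
eef_rot: [0.002, -0.032, 0.999, -0.002]
wrist_force: [-0.7, 0.3, -2.6]
grip_width: 0.152
```

```bash
python3 - <<'E'
from h import *
lip()
a,d=capture("scene"); cv2.imwrite(f"pics/scene15.png",a[100:350,180:580,::-1].repeat(2,0).repeat(2,1))
t=B(-.0097,-.330,.19); plan(t,Rdown(94.95),10)
E
```

```text
lip caddy [-0.0014 -0.1103  0.1942] nose-down deg 0.18
pose [0.5272 0.1306 0.2475] dist 0.2923 turn 1.41 per-row mm 29.2 t 22.2 F [-0.9 -4.8 -2.7] g 0.148 q [ 0.24  0.19  1.77 -0.    1.17 -1.39]
[[-0.0016, -0.0286, 0.0058, -0.0001, 0.0002, -0.0024], [-0.0015, -0.0286, 0.0058, -0.0001, 0.0002, -0.0024], [-0.0014, -0.0286, 0.0058, -0.0001, 0.0002, -0.0024], [-0.0014, -0.0286, 0.0058, -0.0001, 0.0002, -0.0024], [-0.0013, -0.0286, 0.0058, -0.0001, 0.0002, -0.0024]]
[[-0.0012, -0.0286, 0.0058, -0.0001, 0.0002, -0.0024], [-0.0012, -0.0286, 0.0058, -0.0001, 0.0002, -0.0024], [-0.0011, -0.0286, 0.0058, -0.0001, 0.0002, -0.0024], [-0.001, -0.0286, 0.0058, -0.0001, 0.0002, -0.0024], [-0.001, -0.0286, 0.0057, -0.0001, 0.0002, -0.0024]]
```

View pics/scene15.png

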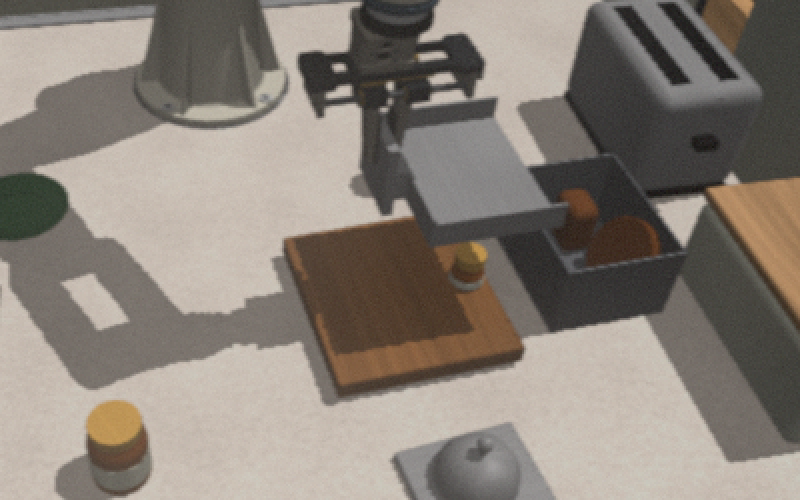

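The pan is empty and level, and both pieces are in the caddy. Next I return it to the shelf.

Emit:
{"fn": "jog_arm", "kwargs": {"series": [[-0.002,-0.028,0.003,0,0,-0.002],[-0.002,-0.03,0.005,0,0,-0.003],[-0.001,-0.03,0.006,0,0,-0.003],[-0.001,-0.03,0.006,0,0,-0.003],[-0.001,-0.03,0.006,0,0,-0.003]]}}

```text
time: 22.7
position: [0.5448, -0.0134, 0.2234]
eef_rot: [0.001, -0.039, 0.999, -0.004]
wrist_force: [-0.2, -0.4, -2.5]
grip_width: 0.151
```

Emit:
{"fn": "jog_arm", "kwargs": {"series": [[-0.001,-0.03,0.006,0,0,-0.003],[-0.001,-0.03,0.006,0,0,-0.003],[-0.001,-0.028,0.006,0,0,-0.003],[-0.001,-0.028,0.006,0,0,-0.002],[-0.001,-0.025,0.006,0,0,0]]}}

```text
time: 23.2
position: [0.5616, -0.1537, 0.1944]
eef_rot: [0.001, -0.044, 0.999, -0.004]
wrist_force: [0.6, -0.1, -2.0]
grip_width: 0.152
```

```bash
python3 - <<'E'
from h import *
print(tob(cur()[1]))
t=B(-.0097,-.335,.062); plan(t,Rdown(94.95),5)
E
```

```text
[-0.0088 -0.3297  0.1944]
pose [ 0.5616 -0.1537  0.1944] dist 0.1325 turn 0.48 per-row mm 26.5 t 23.2 F [ 0.6 -0.1 -2. ] g 0.152 q [-0.27  0.31  1.75 -0.01  1.08 -1.92]
[[0.0002, -0.0008, 0.0265, -0.0016, 0.0003, 0.0004], [0.0002, -0.0009, 0.0265, -0.0016, 0.0003, 0.0004], [0.0002, -0.0009, 0.0265, -0.0016, 0.0003, 0.0004], [0.0002, -0.001, 0.0265, -0.0016, 0.0003, 0.0004], [0.0002, -0.001, 0.0265, -0.0016, 0.0003, 0.0004]]
```

Emit:
{"fn": "jog_arm", "kwargs": {"series": [[0,-0.002,0.035,-0.004,0,0],[0,-0.003,0.035,-0.004,0,0],[0,0,0.032,0,0,0],[0,0,0.018,0,0,0],[0,0,0.006,0,0,0]]}}

```text
time: 23.7
position: [0.561, -0.1572, 0.0665]
eef_rot: [-0.001, -0.044, 0.999, 0.001]
wrist_force: [0.2, 0.4, -3.2]
grip_width: 0.15
```

Emit:
{"fn": "jog_arm", "kwargs": {"series": [[0,0,0.003,0,0,0],[0,0,0.003,0,0,0],[0,0,0.002,0,0,0],[0,0,0,0,0,0]]}}

```text
time: 24.1
position: [0.5633, -0.1568, 0.0606]
eef_rot: [0.001, -0.045, 0.999, 0.0]
wrist_force: [0.1, 0.9, -2.3]
grip_width: 0.153
```

Emit:
{"fn": "jog_arm", "kwargs": {"series": [[0,0,0.002,0,0,0],[0,0,0.002,0,0,0],[0,0,0.002,0,0,0],[0,0,0.001,0,0,0],[0,0,0,0,0,0]]}}

```text
time: 24.6
position: [0.5631, -0.1567, 0.054]
eef_rot: [0.0, -0.045, 0.999, 0.0]
wrist_force: [-3.1, 1.1, 10.9]
grip_width: 0.15
```

Contact with the shelf (about 11 N). I'll release and retreat.

Emit:
{"fn": "jog_arm", "kwargs": {"series": [[0,0,0,0,0,0],[0,0,0,0,0,0],[0,0,0,0,0,0]], "gripper": 0.06}}

```text
time: 24.9
position: [0.563, -0.1567, 0.0529]
eef_rot: [0.0, -0.045, 0.999, 0.0]
wrist_force: [-0.5, -0.1, 0.0]
grip_width: 0.395
```

Emit:
{"fn": "jog_arm", "kwargs": {"series": [[0,0,-0.02,0,0,0],[0,0,-0.045,0,0,0],[0,0,-0.045,0,0,0],[0,0,-0.045,0,0,0],[0,0,-0.03,0,0,0]]}}

```text
time: 25.4
position: [0.5637, -0.1571, 0.2413]
eef_rot: [0.002, -0.045, 0.999, 0.0]
wrist_force: [0.4, -0.1, 0.3]
grip_width: 0.655
```

Emit:
{"fn": "jog_arm", "kwargs": {"series": [[0,-0.04,0,0,0,0],[0,-0.04,0,0,0,0],[0,-0.04,0,0,0,0],[0,0,0,0,0,0],[0,0,0,0,0,0]]}}

```text
time: 25.9
position: [0.5733, -0.2768, 0.2372]
eef_rot: [-0.0, -0.044, 0.999, 0.001]
wrist_force: [-0.2, -0.2, -0.7]
grip_width: 0.653
```

```bash
python3 - <<'E'
from h import *
s=observe();print(s["time"],s["wrist_force"])
a,d=capture("scene"); cv2.imwrite(f"pics/scene16.png",a[:,:,::-1]); W=cloud("scene",d)
w=W[245:290,275:325].reshape(-1,3); w=w[w[:,2]<.015]; A=np.c_[w[:,:2],np.ones(len(w))]; c=np.linalg.lstsq(A,w[:,2],rcond=None)[0]; print("pan floor",len(w),c[:2],np.median(w[:,2]))
a,d=capture("top"); cv2.imwrite(f"pics/top16.png",a[:,:,::-1]); W=cloud("top",d)
def toc(p): d=p-cc; return np.round([d@cx_,d@cy_,p[2]],4)
hsv=cv2.cvtColor(a,cv2.COLOR_RGB2HSV); m=(hsv[...,1]>80)&(hsv[...,0]<25); m[:, :70]=0; m[:,172:]=0; m[:200]=0;m[320:]=0
n,l,st,ce=cv2.connectedComponentsWithStats(m.astype(np.uint8))
for i in range(1,n):
    if st[i,4]>60: q=W[l==i]; print(st[i],toc(np.nanmedian(q,0)),"zrange",np.nanpercentile(q[:,2],[2,98]))
E
```

```text
25.9 [-0.15629252 -0.19483001 -0.72836341]
pan floor 2163 [ 0.00448666 -0.00454679] 0.0030524667557509265
[  75  224   47   49 1773] [0.033  0.0379 0.066 ] zrange [0.02154606 0.0983837 ]
[102 272  30  30 741] [-0.057   0.0081  0.074 ] zrange [0.00605074 0.0818974 ]
```

View pics/scene16.png

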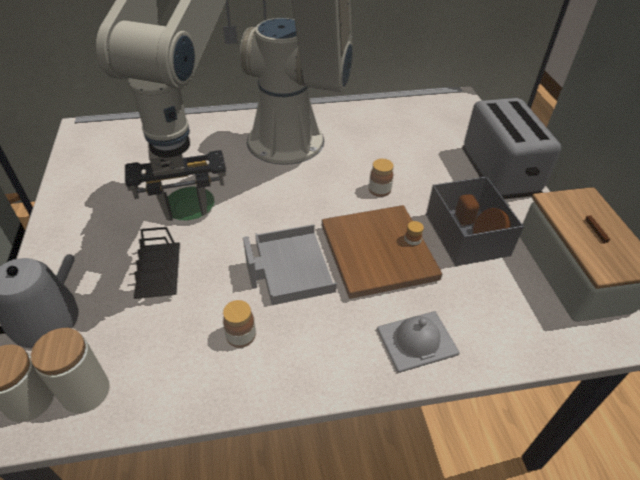

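View pics/top16.png

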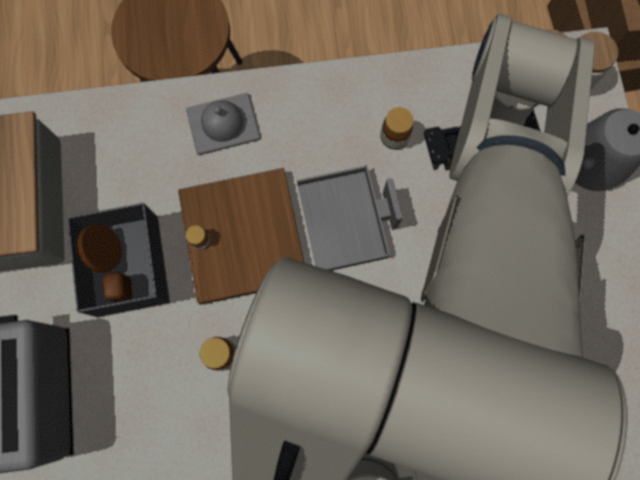

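The last pictures show the pan empty and flat at (290,262) in the scene view. Both pieces are inside the caddy, with highest points 98 mm and 82 mm against the 110 mm rim, and the bystanders look unmoved. I'm handing in.

```bash
python3 - <<'E'
from cell import *
print(sign_off())
E
```

```text
the job is handed in; nothing more can be done
None
```

Both pieces of bread are in the grey caddy, and the empty pan is back on the shelf. I handed the job in at about 26 s of the 72 s allowed, and the sign-off gave no verdict.

**What I did:**
1. I slid the pan up to the board until it pressed against it with about 26 N.
2. I nudged the slice towards the heel so both would fit the width of the caddy.
3. I swept the slice and then the heel into the pan.
4. I lifted the pan slightly nose-up, carried it over the board and tipped it about 52° into the caddy.
5. I set the pan down, let go, and moved the arm clear.

**Last checks:**
- **Bread:** the slice leans against a caddy wall with its top at about 98 mm, and the heel's top is at about 82 mm. The rim is at 110 mm. I estimated these from the top camera's depth picture.
- **Pan:** it is empty and flat, with a fitted floor slope below 0.01 rad and the floor at about 3 mm (nominal 4 mm). The gap to the board is about 20 mm.
- **Jars, saucer and toast rack:** they look unmoved in the last pictures, but I did not measure their shifts. The arm hid the saucer and toast rack in the last top view and partly covered the saucer in the scene view.
- **Robot:** the gripper was open and clear of everything, with under 1 N at the wrist.

No check failed or disagreed.

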